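# Pack hexagonal tube blocks and lock the clamp bar with its wedge

### The arm

A 6-joint arm with a two-finger parallel gripper is mounted at the origin on the work surface. World frame = base frame: x ahead of the robot, y to its left, z up, the work surface at z = 0. Lengths are in m, angles in degrees, forces in N, time in s.
With the tool pointing down it reaches from about 0.3 to 0.875 m from the base axis. Payload 6.4 kg.
Tool frame: the origin (TCP) lies midway between the tips of the shut fingers; the grasp point (between the pads) lies 19 mm behind it (pinch_z is the distance from the TCP to the grasp point, in m); z points along the fingers, y is the line along which they close (so a half turn about z gives the same grasp; the last joint's range is limited). The gripper opens to 85 mm and grips with 20 to 120 N. Pads are 22 mm wide; open, the fingers measure 114 mm over their backs; the gripper's body (76 mm by 85 mm) begins 54 mm behind the grasp point. The pads swing forward as they close: fully open they stand 13 mm farther back than shut.
Start: joints at [-77.424, 10.359, 92.074, -0, 77.567, -11.82], TCP at [0.238, -0.524, 0.231] pointing down, gripper open.
Joint ranges: [-171.53, 171.53], [-51.25, 118.39], [17.06, 147.69], [-65.23, 245.23], [0, 150.52], [-178.68, 178.68]. Speed limits (degrees/s): [147.25, 147.25, 172.46, 180, 180, 180].

### API

Orientations are given as a 3x3 rotation matrix whose columns are the frame's x, y, z axes.
In Python, from plant import * gives the robot as it stands.
- The arm moves only by the shell command python3 -m crank 'ROWS' [FORCE]. ROWS is JSON, a list of rows, each an object of numbers: "ax", "ay", "az": the turn, a rotation vector about the tool's x, y, z in degrees; "x", "y", "z": the shift along the tool's x, y, z in cm; "jaw": the opening, from 0 (shut) to 1 (fully open). A call has 1 to 12 rows; each row is the pose to reach, as a shift and turn from the pose commanded when the call began, along the tool's axes at that moment; what a row does not reach only later rows make up. A row lasts 1/12 s, in which the tool goes at most 41.7 mm and 7.16 degrees, less where a joint would pass 70% of its speed; a pose out of reach is approached as far as the arm can. A call with a gripper value outside its range is refused whole. The fingers move at their own pace and stop on an object; FORCE is the grip in N (left out, the last holds). Time passes only in rows, so rows that repeat a pose let the fingers close. It gives the time, the measured TCP pose, the force, the opening and the grip force at its end, in the units of the state.
- get_obs(): the state, without advancing time (a new reading comes with each control period).
- snapshot(name): name is "scene" or "top"; returns a dict with "pixels" (384x512x3 uint8, blue, green, red), "z_map" (384x512 float32, m along the optical axis (not along the pixel's ray), 0 where there is no reading), "mtx" (3x3 intrinsics, pixels), "pose" (4x4, takes a point from camera to world coordinates). Camera axes: x right, y up, looking along -z (the intrinsics and any distortion apply to the point x, -y, -z); pixel columns grow to the right and rows downward; lengths in m; the calibration is good to about 2 mm. A picture is of the moment at which its call begins.
- finish_job(): hands the job in; it is judged then, once.
The state is a dict: "t": time; "joints": joint angles; "qvel": joint speeds; "tau": joint torques, N m; "ee_pos": TCP position; "orientation": TCP orientation; "wrist_force": force on the tool from outside, world axes, zero at the start; "ft_torque": the same for the moment, N m; "finger_gap": opening from 0.0 (shut) to 1.0 (fully open); "grip_force": force on a finger pad.
Only numpy, scipy, OpenCV 4.12 (cv2) and the standard library are available. Lean on these libraries where they do the work, as an engineer would, in place of code of your own. Each camera call takes 0.05 s, during which the arm holds its last target. There are 200 camera calls.

### The job

Slide the clamp bar of the packing tray fully back, then stand every hexagonal tube block in the tray in two staggered rows, flats touching, starting at the stepped end stop and leaving no place empty. Then push the bar up snug against the blocks, slide the brass thumb wedge firmly along its ramp until it jams the bar fast, and let go. Leave the other things on the bench where they are.

Things in the scene. Friction and masses are not known exactly. Their poses are not given: they have to be found in the camera images.
- fixture: packing tray, fixed to the bench: plate 325 x 116 mm, top 10 mm above the origin (on the bench, mid-width). x runs along the tray to the end stop, z up. Side walls: inner faces at y = +-45.7 mm, 14 mm above the plate, x = -50 to 125 mm. The end stop, 18 mm high, is stepped: face at x = 125 mm for y above -7.5 mm, at 103 mm (half a block nearer) below, so two rows of hexagons stagger
- place0 (a point): place 0 of the pack, counted from the end stop: where a block's middle stands in the pack (point on the plate top). Even places lie at tray y = +19 mm, odd ones at -19 mm; each next place is 22 mm further from the end stop. Blocks stand with two flats square to the tray's x axis; the tray has 2.5 mm play across, so the row the jaw does not press may stay some 5 mm loose lengthwise
- place1 (a point): place 1 of the pack; see place0
- place2 (a point): place 2 of the pack; see place0
- place3 (a point): place 3 of the pack; see place0
- place4 (a point): place 4 of the pack; see place0
- block1_mid (a point): hexagonal aluminium tube block, 44 mm across flats, 25 mm tall, about 0.12 kg, with a grey hexagonal lifting stem on top, 14 mm across flats, 28 mm tall, flats parallel to the block's; overall 53 mm tall. Point: its middle, 26.5 mm above its underside. Two flats face along its own x axis; six-fold symmetric. All blocks are alike; some may be absent
- block2_mid (a point): hexagonal aluminium tube block, 44 mm across flats, 25 mm tall, about 0.12 kg, with a grey hexagonal lifting stem on top, 14 mm across flats, 28 mm tall, flats parallel to the block's; overall 53 mm tall. Point: its middle, 26.5 mm above its underside. Two flats face along its own x axis; six-fold symmetric. All blocks are alike; some may be absent
- block3_mid (a point): hexagonal aluminium tube block, 44 mm across flats, 25 mm tall, about 0.12 kg, with a grey hexagonal lifting stem on top, 14 mm across flats, 28 mm tall, flats parallel to the block's; overall 53 mm tall. Point: its middle, 26.5 mm above its underside. Two flats face along its own x axis; six-fold symmetric. All blocks are alike; some may be absent
- block4_mid (a point): hexagonal aluminium tube block, 44 mm across flats, 25 mm tall, about 0.12 kg, with a grey hexagonal lifting stem on top, 14 mm across flats, 28 mm tall, flats parallel to the block's; overall 53 mm tall. Point: its middle, 26.5 mm above its underside. Two flats face along its own x axis; six-fold symmetric. All blocks are alike; some may be absent
- block5_mid (a point): hexagonal aluminium tube block, 44 mm across flats, 25 mm tall, about 0.12 kg, with a grey hexagonal lifting stem on top, 14 mm across flats, 28 mm tall, flats parallel to the block's; overall 53 mm tall. Point: its middle, 26.5 mm above its underside. Two flats face along its own x axis; six-fold symmetric. All blocks are alike; some may be absent
- bar: steel clamp bar: a jaw 88 mm wide, 20 mm thick, 24 mm tall across the tray, and behind it (towards the robot) a shank 24 mm wide, 14 mm tall. Origin at the foot of the middle of the jaw face; axes as the tray's
- bar_face (a point): middle of the jaw face that presses on the blocks, 12 mm above the plate; x points to the end stop
- bar_handle (a point): middle of the bar's black upright handle, 20 mm (tray x) by 12 mm (tray y), 36 mm tall, standing on the jaw; its foot is 18 mm below this point; 10 mm behind the jaw face
- bar_slide (a joint): travel of the clamp bar, m: 0 fully back (jaw face at tray x = -27 mm), up to 0.08 towards the end stop (tray +x). It drags with about 3 N and stays where left; pushing the blocks along as well takes up to about 10 N. In a finished pack of 3, 4 or 5 blocks it reads about 0.064, 0.042 or 0.020
- wedge: brass thumb wedge, 44 mm long, 14 mm tall, beside the bar's shank on the tray's +y side; slides along a fixed ramp (18 mm tall) inclined 10 degrees to the shank. Origin at the foot of the middle of its inner face; axes as the tray's
- wedge_tab (a point): middle of the wedge's black upright thumb tab, 16 mm (tray x) by 12 mm (tray y), 36 mm tall; its foot is 18 mm below this point
- wedge_slide (a joint): travel of the wedge along its ramp, m: 0 slack, up to 0.045; grows along (cos 10 deg, -sin 10 deg) in tray x, y: towards the end stop and in to the shank. Slides with about 2 N, meets the shank at about 0.029 wherever the bar is; a push of about 10 N along the ramp then jams it, and it stays jammed when let go
- wellplate: bystander: clear 96-well plate 128 x 86 x 15 mm; origin at its underside
- mouse: bystander: grey computer mouse 105 x 64 x 35 mm; origin at its underside
- tipbox: bystander: black pipette-tip box with clear lid, 118 x 80 x 79 mm; origin at its underside
- jar: bystander: lidded jar, 60 mm across, 85 mm tall; origin at its underside
- tuberack: bystander: white tube rack 60 x 120 mm, 51 mm tall; origin at its underside
- timer: bystander: flat white timer 60 x 60 x 22 mm; origin at its underside
Things that resemble listed ones, but are neither listed nor needed, are in the scene too. What is shaped like the part that bears block1_mid but blue or green is not meant.

How it is judged:
By the outcome, as a careful person would: the job done as asked, in the order asked, and still so for the second after the job is handed in, with the robot touching nothing.
Of block1, block2, block3, block4, block5 only 3 to 5 are there at a start; the rules pass over those that are not, and their reading is None.
At some moment in a run one of block1, block2, block3, block4, block5 may be knocked a few centimetres aside while the robot is not near it.
It also fails if it takes over 210 s, if anything falls off the work surface, if the arm or the gripper's body presses on something with over 40 N, if the wrist force passes 120 N, or if a joint passes its speed limit or range.

## Working session

There is one attempt and no reset: what is moved stays moved. The work goes in short steps, Python scripts to look and compute and a shell command to move; the robot and the scene stay as the last step left them, time stands still between calls to the robot, and variables do not carry over. Pictures are saved under pics/ and viewed, at most 14 in all, crops included, and the job is handed in when it is done.

```bash
ls; mkdir -p pics; cat > h.py <<'E'
from plant import *
import numpy as np, cv2
def snap(n):
    s=snapshot(n); return s
def cloud(s):
    z=s["z_map"]; K=s["mtx"]; v,u=np.mgrid[:z.shape[0],:z.shape[1]]
    c=np.stack([(u-K[0,2])/K[0,0]*z,-(v-K[1,2])/K[1,1]*z,-z],-1)
    P=c@s["pose"][:3,:3].T+s["pose"][:3,3]; P[z==0]=np.nan
    return P
E
python3 - <<'E'
from h import *
np.set_printoptions(precision=4,suppress=True)
for n in ("scene","top"):
    s=snap(n); cv2.imwrite(f"pics/{n}0.png",cv2.resize(s["pixels"],(800,600)) if n=="top" else s["pixels"]); np.savez(f"{n}0.npz",**s); print(n,s["mtx"],s["pose"])
o=get_obs();print(o)
E
```

```text
pics
scene [[351.3871   0.     251.1267]
 [  0.     351.3871 195.5167]
 [  0.       0.       1.    ]] [[ 0.0185 -0.6739  0.7386  1.2944]
 [ 0.9998  0.0184 -0.0082  0.0032]
 [-0.0081  0.7386  0.6741  0.7428]
 [ 0.      0.      0.      1.    ]]
top [[494.4232   0.     254.8955]
 [  0.     494.4232 195.8482]
 [  0.       0.       1.    ]] [[ 0.0091  0.98   -0.1986  0.2579]
 [-0.9999  0.0116  0.0115  0.013 ]
 [ 0.0135  0.1985  0.98    1.473 ]
 [ 0.      0.      0.      1.    ]]
{'t': 0.1, 'joints': array([-77.4228,  10.397 ,  92.1259,  -0.0003,  77.5678, -11.8217]), 'qvel': array([ 0.0974, -0.096 , -0.1612,  0.0409, -0.0657, -0.1021]), 'tau': array([  0.0005, -44.5879, -35.2238,  -0.0004,   0.0041,  -0.    ]), 'ee_pos': array([ 0.2374, -0.5232,  0.2305]), 'orientation': array([[ 0.9107,  0.4131, -0.0004],
       [ 0.4131, -0.9107,  0.0015],
       [ 0.0003, -0.0016, -1.    ]]), 'wrist_force': array([-0.8684,  0.7712, -0.1457]), 'ft_torque': array([-0.0139,  0.0026,  0.0001]), 'grip_force': 0.0, 'finger_gap': 1.0003818407333085}
```

View pics/top0.png

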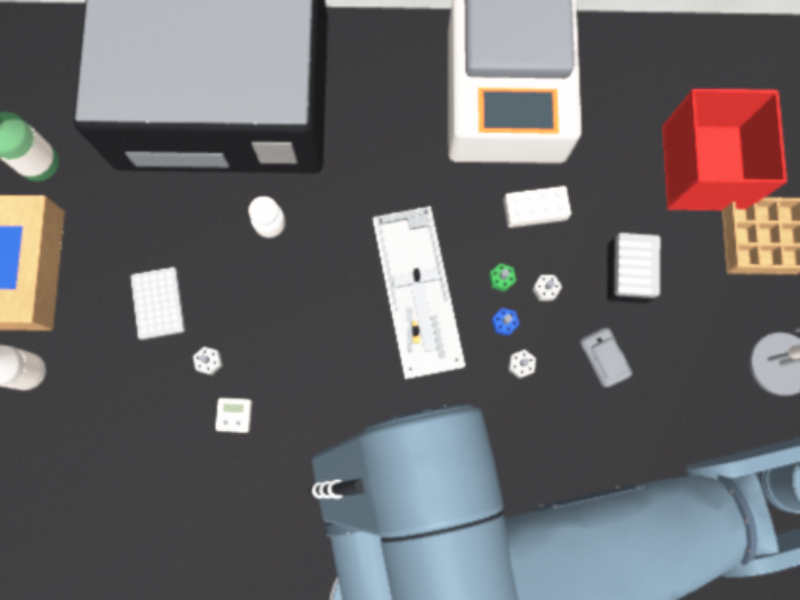

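View pics/scene0.png

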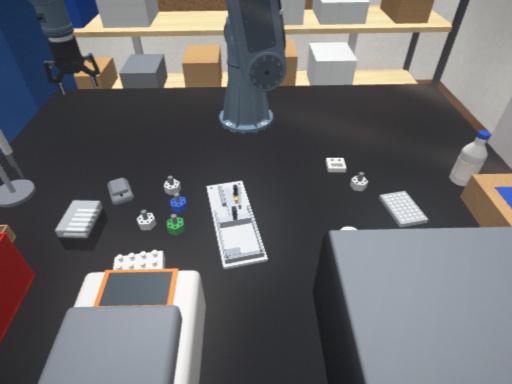

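The top view (800x600) shows these hexagonal candidates:
- Grey-white blocks at (207,360), (547,287) and (522,363).
- A green one at (502,277) and a blue one at (505,321), which are decoys by colour.

The tray is at (418,292), with the bar handle at (417,274) and the wedge tab at (416,330). The scene view agrees, with 3 aluminium blocks. I'll confirm in a crop and measure.

```bash
cat >> h.py <<'E'
def blobs(P,lo,hi,mask=None,amin=4):
    m=(P[...,2]>lo)&(P[...,2]<hi)
    if mask is not None: m&=mask
    n,l,st,c=cv2.connectedComponentsWithStats(m.astype(np.uint8))
    return [(c[i],st[i,4],P[l==i]) for i in range(1,n) if st[i,4]>=amin]
def win(u,v,r,shape=(384,512)):
    m=np.zeros(shape,bool); m[max(0,v-r):v+r,max(0,u-r):u+r]=1; return m
def proj(s,p):
    c=(np.asarray(p)-s["pose"][:3,3])@s["pose"][:3,:3]; K=s["mtx"]
    return np.stack([K[0,0]*c[...,0]/-c[...,2]+K[0,2],K[1,1]*c[...,1]/c[...,2]+K[1,2]],-1)
E
python3 - <<'E'
from h import *
np.set_printoptions(precision=4,suppress=True)
s=dict(np.load("top0.npz")); P=cloud(s); k=.64
for n,(U,V) in dict(A=(207,360),B=(547,287),C=(522,363)).items():
    u,v=int(U*k),int(V*k); w=win(u,v,14); print(n,"white" )
    for lo,hi in((.045,.06),(.018,.032),(.01,.06)):
        for c,a,Q in blobs(P,lo,hi,w): print(lo,c,a,Q.mean(0),np.median(Q[:,2]),Q.min(0)[:2],Q.max(0)[:2])
# tray
w=win(268,187,58); w[:, :235]=0; w[:,300:]=0
z=P[...,2]; m=w&(z>.005)&(z<.03)
n,l,st,c=cv2.connectedComponentsWithStats(m.astype(np.uint8)); i=1+np.argmax(st[1:,4]); Q=P[l==i]
r=cv2.minAreaRect((Q[:,:2]*1000).astype(np.float32)); print("tray",r, cv2.boxPoints(r))
for lo,hi in((.058,.09),(.045,.058),(.03,.045)):
    for c_,a,Q in blobs(P,lo,hi,w,2): print("hi",lo,c_,a,Q.mean(0),Q[:,2].max())
h=np.hstack
im=s["pixels"]; print("bench z",np.nanmedian(P[250:300,200:230,2]))
cr=lambda u,v,r:cv2.resize(im[v-r:v+r,u-r:u+r],(260,260),interpolation=2)
t=cv2.resize(im[128:248,225:305],(400,600),interpolation=2)
o=np.zeros((600,800,3),np.uint8);o[:,:400]=t;o[:260,400:660]=cr(132,230,16);o[265:525,400:660]=cr(335,205,40)[:, :260]
cv2.imwrite("pics/crop1.png",o)
E
```

```text
A white
0.045 [129.375  228.6667] 24 [0.4448 0.357  0.0539] 0.05387836998000772 [0.438  0.3508] [0.4523 0.3637]
0.018 [131.7381 230.0595] 168 [0.4444 0.3566 0.0262] 0.026420779646806003 [0.4209 0.3344] [0.4687 0.3804]
0.01 [131.8194 230.0324] 216 [0.4441 0.3556 0.0291] 0.02673876628322136 [0.4209 0.3341] [0.4687 0.3804]
B white
0.045 [351.5 181. ] 24 [ 0.5939 -0.2889  0.0528] 0.05294241237980202 [ 0.5878 -0.2967] [ 0.6006 -0.2823]
0.018 [349.5667 183.1533] 150 [ 0.5936 -0.2886  0.0257] 0.02573144879130529 [ 0.572  -0.3145] [ 0.6172 -0.265 ]
0.01 [349.5792 183.0891] 202 [ 0.593  -0.288   0.0288] 0.026364071614760065 [ 0.572  -0.3145] [ 0.6172 -0.265 ]
C white
0.045 [335.3182 230.6364] 22 [ 0.4456 -0.2374  0.0534] 0.05321621876287708 [ 0.4386 -0.2455] [ 0.4536 -0.23  ]
0.018 [333.3765 232.0864] 162 [ 0.4449 -0.2364  0.026 ] 0.026263405171733867 [ 0.4216 -0.2597] [ 0.4695 -0.2144]
0.01 [333.3317 231.9707] 205 [ 0.4448 -0.2357  0.0291] 0.026782186679392028 [ 0.4216 -0.2597] [ 0.4695 -0.2136]
tray ((589.51025390625, -40.52813720703125), (337.1103210449219, 137.00132751464844), 12.03806209
[... 1759 characters left out ...]
  0.0333] 0.0442155471882697
hi 0.03 [278.  206.5] 2 [ 0.5186 -0.0727  0.0318] 0.03278732455382416
hi 0.03 [278.5 209.5] 2 [ 0.5096 -0.0741  0.0315] 0.032513831124414194
hi 0.03 [272.3333 212.    ] 6 [ 0.5019 -0.0559  0.0315] 0.03217565580703163
hi 0.03 [265.  216.5] 2 [ 0.4882 -0.0343  0.0317] 0.0332435150877457
hi 0.03 [276.5 216. ] 2 [ 0.4902 -0.0683  0.0309] 0.030956572586040343
hi 0.03 [260.6667 219.5   ] 6 [ 0.4791 -0.0215  0.0316] 0.0328662614984756
hi 0.03 [276. 222.] 3 [ 0.4723 -0.0668  0.031 ] 0.031637207036500525
hi 0.03 [261.75 223.5 ] 4 [ 0.4673 -0.0248  0.0315] 0.03466020129536873
hi 0.03 [272.5 223. ] 2 [ 0.4691 -0.0565  0.0312] 0.03183760525401458
bench z 0.003062857808867281
```

View pics/crop1.png

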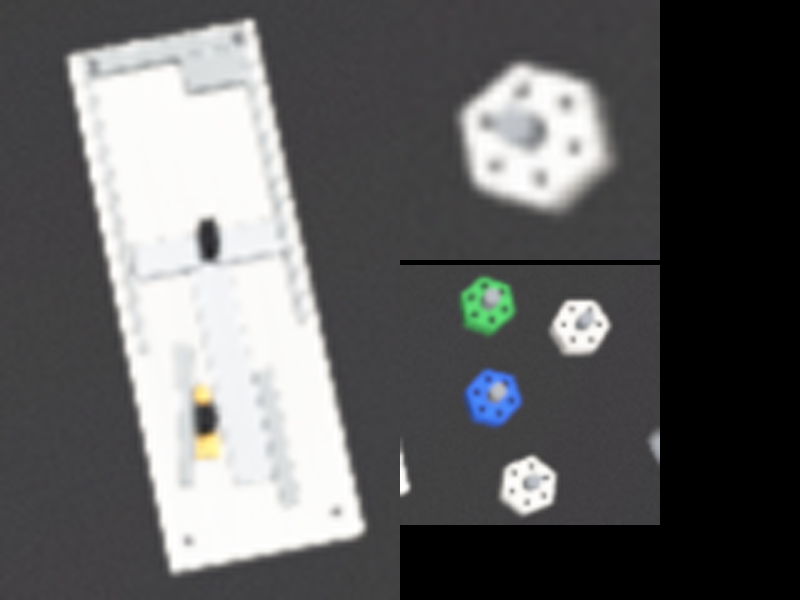

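The crop confirms three bare-aluminium blocks, A at top px (132,230), B (350,183) and C (334,232); the blue and green ones are not meant. That makes this a 3-block pack. The tray's stop is at the far end, with the handle at about (266,175) and the wedge tab at about (265,210). Next I'll fit the tray pose and block yaws.

```bash
cat >> h.py <<'E'
from scipy.optimize import minimize
def toplane(s,uv,z):
    uv=np.asarray(uv,float); K=s["mtx"]
    d=np.stack([(uv[...,0]-K[0,2])/K[0,0],-(uv[...,1]-K[1,2])/K[1,1],-np.ones(uv.shape[:-1])],-1)@s["pose"][:3,:3].T
    o=s["pose"][:3,3]; return (o+d*((z-o[2])/d[...,2])[...,None])[...,:2]
def fitpoly(s,poly,p0,z,yaw0s,col=True,r=40):
    "register a filled polygon (own frame, at height z) on the bright pixels; -> x,y,yaw"
    g=s["pixels"].min(2).astype(np.float32) if col else s["pixels"]
    u0,v0=proj(s,np.r_[p0,z]).astype(int); a,b=max(0,v0-r),max(0,u0-r)
    G=np.clip((g[a:v0+r,b:u0+r]-60)/140,0,1); F=8
    def cost(q):
        c,n=np.cos(q[2]),np.sin(q[2]); W=poly@np.array([[c,n],[-n,c]])+q[:2]
        uv=proj(s,np.c_[W,np.full(len(W),z)])-[b,a]
        M=np.zeros((G.shape[0]*F,G.shape[1]*F),np.uint8)
        cv2.fillPoly(M,[np.round(((uv+.5)*F-.5)*16).astype(np.int32)],255,shift=4)
        return float(((cv2.resize(M,G.shape[::-1],interpolation=cv2.INTER_AREA)/255.-G)**2).sum())
    best=None
    for y in yaw0s:
        q=np.r_[p0,y]; S=np.array([q]+[q+d for d in np.diag([.008,.008,.1])])
        m=minimize(cost,q,method="Nelder-Mead",options=dict(initial_simplex=S,xatol=1e-5,fatol=1e-3))
        if best is None or m.fun<best.fun: best=m
    return best.x,best.fun
HEX=np.array([[np.cos(a),np.sin(a)] for a in np.radians(np.arange(30,390,60))])*.022/np.cos(np.pi/6)
def go(p,toolx=None):
    "shift (cm) along tool axes and az to bring TCP to p with tool x at world angle toolx (deg), half-turn free"
    o=get_obs(); R=o["orientation"]; d=R.T@(np.asarray(p)-o["ee_pos"])*100
    az=None if toolx is None else -((toolx-np.degrees(np.arctan2(R[1,0],R[0,0]))+90)%180-90)
    print("shift",d.round(2),"az",None if az is None else round(az,1),"j6",round(o["joints"][5],1))
E
python3 - <<'E'
from h import *
np.set_printoptions(precision=4,suppress=True)
s=dict(np.load("top0.npz"))
for n,p in dict(A=(.444,.356),B=(.593,-.288),C=(.4449,-.236)).items():
    x,f=fitpoly(s,HEX,p,.025,np.radians([0,20,40]),r=16); print(n,x[:2],np.degrees(x[2])%60,f)
R=np.array([[-.1625,-.058],[.1625,-.058],[.1625,.058],[-.1625,.058]])
x,f=fitpoly(s,R,(.5895,-.04),.010,[np.radians(12)],r=66); print("plate",x[:2],np.degrees(x[2]),f)
# features along the tray: height profile along rows
P=cloud(s).reshape(-1,3); c,n=np.cos(x[2]),np.sin(x[2]); L=(P[:,:2]-x[:2])@np.array([[c,-n],[n,c]]); z=P[:,2]
for nm,y0,y1 in(("y+",.01,.04),("y-",-.04,-.012)):
    k=(L[:,1]>y0)&(L[:,1]<y1)
    print(nm,[(round(a*1e3),round(np.median(z[k&(abs(L[:,0]-a)<.002)])*1e3,1)) for a in np.arange(-.02,.166,.004)])
for nm,a in(("handle",(.607,-.035)),("tab",(.502,-.0346))):
    k=(np.hypot(*(P[:,:2]-a).T)<.03)&(z>.055); print(nm,L[k].mean(0),L[k].min(0),L[k].max(0),np.percentile(z[k],90))
print(get_obs()["t"])
E
```

```text
A [0.4439 0.3566] 44.21495018808428 32.451901129243
B [ 0.5934 -0.2905] 48.45869182060218 36.31039582888413
C [ 0.4446 -0.2389] 25.60724282569075 27.87414076479574
plate [ 0.586 -0.041] 11.7771030823107 404.8257996604814
y+ [(-20, np.float64(12.1)), (-16, np.float64(11.7)), (-12, np.float64(11.2)), (-8, np.float64(12.7)), (-4, np.float64(13.2)), (0, np.float64(12.0)), (4, np.float64(11.0)), (8, np.float64(13.5)), (12, np.float64(16.8)), (16, np.float64(34.4)), (20, np.float64(33.0)), (24, np.float64(36.8)), (28, np.float64(35.9)), (32, np.float64(35.6)), (36, np.float64(nan)), (40, np.float64(14.0)), (44, np.float64(12.6)), (48, np.float64(11.5)), (52, np.float64(9.5)), (56, np.float64(10.2)), (60, np.float64(10.4)), (64, np.float64(11.5)), (68, np.float64(11.2)), (72, np.float64(11.8)), (76, np.float64(11.3)), (80, np.float64(11.2)), (84, np.float64(10.4)), (88, np.float64(11.1)), (92, np.float64(12.3)), (96, np.float64(10.9)), (100, np.float64(13.2)), (104, np.float64(10.8)), (108, np.float64(11.6)), (112, np.float64(12.6)), (116, np.float64(11.5)), (120, np.float64(11.8)), (124, n
[... 949 characters left out ...]
64(12.8)), (96, np.float64(11.1)), (100, np.float64(12.1)), (104, np.float64(12.6)), (108, np.float64(10.5)), (112, np.float64(10.3)), (116, np.float64(9.6)), (120, np.float64(10.9)), (124, np.float64(26.9)), (128, np.float64(30.7)), (132, np.float64(28.0)), (136, np.float64(28.6)), (140, np.float64(27.6)), (144, np.float64(30.1)), (148, np.float64(29.5)), (152, np.float64(31.4)), (156, np.float64(26.3)), (160, np.float64(nan)), (164, np.float64(11.2))]
handle [0.0216 0.0016] [ 0.0128 -0.0045] [0.0323 0.0073] 0.07307238881428377
tab [-0.0809  0.0234] [-0.0888  0.0176] [-0.0746  0.0285] 0.06529327826199416
0.1
  return _methods._mean(a, axis=axis, dtype=dtype,
  ret = ret.dtype.type(ret / rcount)
```

```bash
cat >> h.py <<'E'
YAW=11.8; O=np.array([.6056,-.0369])
def T(x,y,z=0):
    c,n=np.cos(np.radians(YAW)),np.sin(np.radians(YAW)); return np.array([O[0]+c*x-n*y,O[1]+n*x+c*y,z])
def intray():
    o=get_obs(); c,n=np.cos(np.radians(YAW)),np.sin(np.radians(YAW)); M=np.array([[c,n],[-n,c]])
    print("t %.2f tray xy mm"%o["t"],(M@(o["ee_pos"][:2]-O)*1e3).round(1),"z",(o["ee_pos"][2]*1e3).round(1),"F tray",(M@o["wrist_force"][:2]).round(1),o["wrist_force"][2].round(1),"gap",round(o["finger_gap"],3),"grip",o["grip_force"].round(1))
E
python3 -c "
from h import *
go([.607,-.035,.12],11.8); go([.607,-.035,.038],11.8); print(T(.0016,.0016))"; python3 -m crank '[{"jaw":0.6}]' 40
```

```text
shift [ 53.82 -29.17  11.11] az 12.6 j6 -11.8
shift [ 53.82 -29.16  19.31] az 12.6 j6 -11.8
[ 0.60683899 -0.03500662  0.        ]invalid input
```

```bash
python3 -m crank '[{"ax":0,"ay":0,"az":0,"x":0,"y":0,"z":0,"jaw":0.6}]' 40 ; echo; python3 -c "
from h import *
intray()"
```

```text
t: 0.18
ee_pos: [0.2374, -0.5233, 0.2307]
orientation: [[0.911, 0.413, -0.0], [0.413, -0.911, 0.001], [0.0, -0.001, -1.0]]
wrist_force: [0.7, 0.4, 0.1]
finger_gap: 0.883
grip_force: 0.0
Traceback (most recent call last):
  File "h.py", line 53, in intray
    print("t %.2f tray xy mm"%o["t"],(M@(o["ee_pos"][:2]-O)*1e3).round(1),"z",(o["ee_pos"][2]*1e3).round(1),"F tray",(M@o["wrist_force"][:2]).round(1),o["wrist_force"][2].round(1),"gap",round(o["finger_gap"],3),"grip",o["grip_force"].round(1))
                                                                                                                                                                                                                          ^^^^^^^^^^^^^^^^^^^^^
AttributeError: 'float' object has no attribute 'round'
```

```bash
sed -i 's/o\["grip_force"\].round(1)/round(float(o["grip_force"]),1)/' h.py
R='{"ax":0,"ay":0,"az":12.6,"x":53.8,"y":-29.2,"z":9,"jaw":0.6}'
python3 -m crank '[{"ax":0,"ay":0,"az":12.6,"x":53.8,"y":-29.2,"z":9,"jaw":0.6},{"ax":0,"ay":0,"az":12.6,"x":53.8,"y":-29.2,"z":9,"jaw":0.6},{"ax":0,"ay":0,"az":12.6,"x":53.8,"y":-29.2,"z":9,"jaw":0.6},{"ax":0,"ay":0,"az":12.6,"x":53.8,"y":-29.2,"z":9,"jaw":0.6},{"ax":0,"ay":0,"az":12.6,"x":53.8,"y":-29.2,"z":9,"jaw":0.6},{"ax":0,"ay":0,"az":12.6,"x":53.8,"y":-29.2,"z":9,"jaw":0.6},{"ax":0,"ay":0,"az":12.6,"x":53.8,"y":-29.2,"z":9,"jaw":0.6},{"ax":0,"ay":0,"az":12.6,"x":53.8,"y":-29.2,"z":9,"jaw":0.6},{"ax":0,"ay":0,"az":12.6,"x":53.8,"y":-29.2,"z":9,"jaw":0.6},{"ax":0,"ay":0,"az":12.6,"x":53.8,"y":-29.2,"z":9,"jaw":0.6},{"ax":0,"ay":0,"az":12.6,"x":53.8,"y":-29.2,"z":9,"jaw":0.6},{"ax":0,"ay":0,"az":12.6,"x":53.8,"y":-29.2,"z":9,"jaw":0.6}]'; python3 -c "
from h import *
go([.607,-.035,.12],11.8);intray()"
```

```text
t: 1.18
ee_pos: [0.5368, -0.1272, 0.1582]
orientation: [[0.979, 0.204, 0.0], [0.204, -0.979, -0.0], [0.0, 0.0, -1.0]]
wrist_force: [0.2, -0.6, 0.5]
finger_gap: 0.605
grip_force: 0.0
shift [ 8.76 -7.59  3.82] az -0.0 j6 52.5
t 1.18 tray xy mm [-85.8 -74.4] z 158.2 F tray [ 0.1 -0.7] 0.5 gap 0.605 grip 0.0
```

```bash

python3 -m crank '[{"ax":0,"ay":0,"az":0,"x":8.5,"y":-7.4,"z":3.8,"jaw":0.6},{"ax":0,"ay":0,"az":0,"x":8.5,"y":-7.4,"z":3.8,"jaw":0.6},{"ax":0,"ay":0,"az":0,"x":8.5,"y":-7.4,"z":3.8,"jaw":0.6},{"ax":0,"ay":0,"az":0,"x":8.5,"y":-7.4,"z":3.8,"jaw":0.6},{"ax":0,"ay":0,"az":0,"x":8.5,"y":-7.4,"z":3.8,"jaw":0.6},{"ax":0,"ay":0,"az":0,"x":8.5,"y":-7.4,"z":3.8,"jaw":0.6}]'>/dev/null; python3 -c "
from h import *
go([.607,-.035,.039],11.8);intray()"
```

```text
shift [ 0.42 -0.36  8.12] az 0.0 j6 63.2
t 1.68 tray xy mm [-2.3 -2. ] z 120.2 F tray [ 0.  -0.3] -0.7 gap 0.599 grip 0.0
```

```bash

python3 -m crank '[{"ax":0,"ay":0,"az":0,"x":0.4,"y":-0.3,"z":0,"jaw":0.6},{"ax":0,"ay":0,"az":0,"x":0.4,"y":-0.3,"z":4,"jaw":0.6},{"ax":0,"ay":0,"az":0,"x":0.4,"y":-0.3,"z":8.1,"jaw":0.6},{"ax":0,"ay":0,"az":0,"x":0.4,"y":-0.3,"z":8.1,"jaw":0.6},{"ax":0,"ay":0,"az":0,"x":0.4,"y":-0.3,"z":8.1,"jaw":0.6},{"ax":0,"ay":0,"az":0,"x":0.4,"y":-0.3,"z":8.1,"jaw":0.0},{"ax":0,"ay":0,"az":0,"x":0.4,"y":-0.3,"z":8.1,"jaw":0.0},{"ax":0,"ay":0,"az":0,"x":0.4,"y":-0.3,"z":8.1,"jaw":0.0},{"ax":0,"ay":0,"az":0,"x":0.4,"y":-0.3,"z":8.1,"jaw":0.0},{"ax":0,"ay":0,"az":0,"x":0.4,"y":-0.3,"z":8.1,"jaw":0.0},{"ax":0,"ay":0,"az":0,"x":0.4,"y":-0.3,"z":8.1,"jaw":0.0},{"ax":0,"ay":0,"az":0,"x":0.4,"y":-0.3,"z":8.1,"jaw":0.0}]' 40 >/dev/null; python3 -c "
from h import *
intray()"
```

```text
t 2.68 tray xy mm [3.7 0.6] z 42.6 F tray [-0.7  1.9] 6.4 gap 0.131 grip 40.5
```

```bash

python3 -m crank '[{"ax":0,"ay":0,"az":0,"x":-0.3,"y":0,"z":-0.3,"jaw":0},{"ax":0,"ay":0,"az":0,"x":-0.8,"y":0,"z":-0.3,"jaw":0},{"ax":0,"ay":0,"az":0,"x":-1.4,"y":0,"z":-0.3,"jaw":0},{"ax":0,"ay":0,"az":0,"x":-2,"y":0,"z":-0.3,"jaw":0},{"ax":0,"ay":0,"az":0,"x":-2.6,"y":0,"z":-0.3,"jaw":0},{"ax":0,"ay":0,"az":0,"x":-3.2,"y":0,"z":-0.3,"jaw":0},{"ax":0,"ay":0,"az":0,"x":-3.6,"y":0,"z":-0.3,"jaw":0},{"ax":0,"ay":0,"az":0,"x":-3.6,"y":0,"z":-0.3,"jaw":0},{"ax":0,"ay":0,"az":0,"x":-3.6,"y":0,"z":-0.3,"jaw":0}]' >/dev/null; python3 -c "
from h import *
intray()"
```

```text
t 3.43 tray xy mm [-35.2   0.7] z 42.6 F tray [-2.6 -5.1] -6.2 gap 0.128 grip 42.5
```

```bash

python3 -m crank '[{"ax":0,"ay":0,"az":0,"x":-0.2,"y":0,"z":0.15,"jaw":0},{"ax":0,"ay":0,"az":0,"x":-0.4,"y":0,"z":0.15,"jaw":0},{"ax":0,"ay":0,"az":0,"x":-0.6,"y":0,"z":0.15,"jaw":0},{"ax":0,"ay":0,"az":0,"x":-0.6,"y":0,"z":0.15,"jaw":0},{"ax":0,"ay":0,"az":0,"x":-0.6,"y":0,"z":0.15,"jaw":0}]' >/dev/null; python3 -c "
from h import *
intray()"
```

```text
t 3.85 tray xy mm [-35.2   0.6] z 42.7 F tray [16.3 -0.3] -11.4 gap 0.131 grip 41.8
```

```bash

python3 -m crank '[{"ax":0,"ay":0,"az":0,"x":0.4,"y":0,"z":0,"jaw":0},{"ax":0,"ay":0,"az":0,"x":0.4,"y":0,"z":0,"jaw":0.6},{"ax":0,"ay":0,"az":0,"x":0.4,"y":0,"z":0,"jaw":0.6},{"ax":0,"ay":0,"az":0,"x":0.4,"y":0,"z":0,"jaw":0.6},{"ax":0,"ay":0,"az":0,"x":0.4,"y":0,"z":0,"jaw":0.6},{"ax":0,"ay":0,"az":0,"x":0.4,"y":0,"z":-4,"jaw":0.6},{"ax":0,"ay":0,"az":0,"x":0.4,"y":0,"z":-8,"jaw":0.6},{"ax":0,"ay":0,"az":0,"x":0.4,"y":0,"z":-8,"jaw":0.6}]' >/dev/null; cat >> h.py <<'E'
def look(n,p,name="top",r=16,save=None):
    s=snapshot(name); x,f=fitpoly(s,HEX,p,.025,np.radians([0,20,40]),r=r); P=cloud(s)
    k=(np.hypot(P[...,0]-x[0],P[...,1]-x[1])<.04)&(P[...,2]>.045)&(P[...,2]<.06)
    print(n,x[:2].round(4),"yaw",round(np.degrees(x[2])%60,1),"cost",round(f,1),"stem",P[k].mean(0).round(4),k.sum())
    return x,s
E
python3 -c "
from h import *
intray(); look('C',(.4446,-.238)); look('B',(.5934,-.2895)); look('A',(.444,.356)); go([.445,-.238,.11],-4.4)"
```

```text
t 4.52 tray xy mm [-31.7  -1.2] z 128.7 F tray [2.1 0.1] 1.1 gap 0.6 grip 0.0
C [ 0.4446 -0.2394] yaw 24.9 cost 35.3 stem [ 0.446  -0.2375  0.0535] 22
B [ 0.5934 -0.29  ] yaw 51.1 cost 44.7 stem [ 0.594  -0.2892  0.0527] 23
A [0.444  0.3565] yaw 42.8 cost 40.8 stem [0.4445 0.3568 0.0545] 24
shift [-16.24  16.49   1.14] az 16.2 j6 62.0
```

```bash

python3 -m crank '[{"ax":0,"ay":0,"az":16.5,"x":-16.2,"y":16.5,"z":1,"jaw":0.5},{"ax":0,"ay":0,"az":16.5,"x":-16.2,"y":16.5,"z":1,"jaw":0.5},{"ax":0,"ay":0,"az":16.5,"x":-16.2,"y":16.5,"z":1,"jaw":0.5},{"ax":0,"ay":0,"az":16.5,"x":-16.2,"y":16.5,"z":1,"jaw":0.5},{"ax":0,"ay":0,"az":16.5,"x":-16.2,"y":16.5,"z":1,"jaw":0.5},{"ax":0,"ay":0,"az":16.5,"x":-16.2,"y":16.5,"z":1,"jaw":0.5},{"ax":0,"ay":0,"az":16.5,"x":-16.2,"y":16.5,"z":1,"jaw":0.5},{"ax":0,"ay":0,"az":16.5,"x":-16.2,"y":16.5,"z":1,"jaw":0.5},{"ax":0,"ay":0,"az":16.5,"x":-16.2,"y":16.5,"z":1,"jaw":0.5},{"ax":0,"ay":0,"az":16.5,"x":-16.2,"y":16.5,"z":1,"jaw":0.5},{"ax":0,"ay":0,"az":16.5,"x":-16.2,"y":16.5,"z":1,"jaw":0.5}]' >/dev/null; python3 -c "
from h import *
intray(); go([.445,-.2385,.030],-4.8)"
```

```text
t 5.58 tray xy mm [-197.4 -162.9] z 110.7 F tray [0.3 0.7] -0.5 gap 0.503 grip 0.0
shift [-0.05  0.19  8.07] az 0.2 j6 53.1
```

```bash

python3 -m crank '[{"ax":0,"ay":0,"az":0,"x":0,"y":0.2,"z":4,"jaw":0.5},{"ax":0,"ay":0,"az":0,"x":0,"y":0.2,"z":8,"jaw":0.5},{"ax":0,"ay":0,"az":0,"x":0,"y":0.2,"z":8,"jaw":0.5},{"ax":0,"ay":0,"az":0,"x":0,"y":0.2,"z":8,"jaw":0.5},{"ax":0,"ay":0,"az":0,"x":0,"y":0.2,"z":8,"jaw":0.5},{"ax":0,"ay":0,"az":0,"x":0,"y":0.2,"z":8,"jaw":0},{"ax":0,"ay":0,"az":0,"x":0,"y":0.2,"z":8,"jaw":0},{"ax":0,"ay":0,"az":0,"x":0,"y":0.2,"z":8,"jaw":0},{"ax":0,"ay":0,"az":0,"x":0,"y":0.2,"z":8,"jaw":0},{"ax":0,"ay":0,"az":0,"x":0,"y":0.2,"z":8,"jaw":0},{"ax":0,"ay":0,"az":0,"x":0,"y":0.2,"z":8,"jaw":0},{"ax":0,"ay":0,"az":0,"x":0,"y":0.2,"z":8,"jaw":0}]' 50 >/dev/null; python3 -c "
from h import *
intray()"; python3 -m crank '[{"ax":0,"ay":0,"az":0,"x":0,"y":0,"z":-4,"jaw":0},{"ax":0,"ay":0,"az":0,"x":0,"y":0,"z":-6,"jaw":0},{"ax":0,"ay":0,"az":0,"x":0,"y":0,"z":-6,"jaw":0},{"ax":0,"ay":0,"az":0,"x":0,"y":0,"z":-6,"jaw":0}]' >/dev/null;python3 -c "
from h import *
intray(); go(T(.098,.017,.11),-18.2);print(get_obs()['orientation'][:2,0])"
```

```text
t 6.58 tray xy mm [-197.5 -166.9] z 33.0 F tray [0.  2.6] 7.6 gap 0.148 grip 50.6
t 6.92 tray xy mm [-197.9 -167. ] z 92.7 F tray [-0.3  0.1] -0.8 gap 0.147 grip 49.7
shift [ 23.15 -26.04  -1.72] az 13.5 j6 52.9
[ 0.99662956 -0.08197793]
```

```bash

python3 -m crank '[{"ax":0,"ay":0,"az":0,"x":0,"y":0,"z":-2,"jaw":0},{"ax":0,"ay":0,"az":13.5,"x":23.2,"y":-26,"z":-2.2,"jaw":0},{"ax":0,"ay":0,"az":13.5,"x":23.2,"y":-26,"z":-2.2,"jaw":0},{"ax":0,"ay":0,"az":13.5,"x":23.2,"y":-26,"z":-2.2,"jaw":0},{"ax":0,"ay":0,"az":13.5,"x":23.2,"y":-26,"z":-2.2,"jaw":0},{"ax":0,"ay":0,"az":13.5,"x":23.2,"y":-26,"z":-2.2,"jaw":0},{"ax":0,"ay":0,"az":13.5,"x":23.2,"y":-26,"z":-2.2,"jaw":0},{"ax":0,"ay":0,"az":13.5,"x":23.2,"y":-26,"z":-2.2,"jaw":0},{"ax":0,"ay":0,"az":13.5,"x":23.2,"y":-26,"z":-2.2,"jaw":0},{"ax":0,"ay":0,"az":13.5,"x":23.2,"y":-26,"z":-2.2,"jaw":0},{"ax":0,"ay":0,"az":13.5,"x":23.2,"y":-26,"z":-2.2,"jaw":0},{"ax":0,"ay":0,"az":13.5,"x":23.2,"y":-26,"z":-2.2,"jaw":0}]' >/dev/null; python3 -c "
from h import *
intray(); go(T(.098,.017,.11),-18.2);print(get_obs()['orientation'][:2,0])"
```

```text
t 7.92 tray xy mm [97.4 19.1] z 110.6 F tray [-0.6 -0.9] -1.5 gap 0.147 grip 49.7
shift [0.16 0.15 0.06] az 0.1 j6 98.5
[ 0.95071446 -0.31005153]
```

```bash

python3 -m crank '[{"ax":0,"ay":0,"az":0,"x":0.15,"y":0.15,"z":0,"jaw":0},{"ax":0,"ay":0,"az":0,"x":0.15,"y":0.15,"z":3,"jaw":0},{"ax":0,"ay":0,"az":0,"x":0.15,"y":0.15,"z":5,"jaw":0},{"ax":0,"ay":0,"az":0,"x":0.15,"y":0.15,"z":6.2,"jaw":0},{"ax":0,"ay":0,"az":0,"x":0.15,"y":0.15,"z":6.4,"jaw":0},{"ax":0,"ay":0,"az":0,"x":0.15,"y":0.15,"z":6.4,"jaw":0},{"ax":0,"ay":0,"az":0,"x":0.15,"y":0.15,"z":6.4,"jaw":0}]' >/dev/null; python3 -c "
from h import *
intray(); s=snapshot('top'); cv2.imwrite('pics/p0.png',cv2.resize(s['pixels'][128:248,225:305],(400,600),interpolation=2))"
```

```text
t 8.50 tray xy mm [98.7 14.5] z 50.2 F tray [-0.3 -0.3] -0.7 gap 0.146 grip 49.7
```

View pics/p0.png

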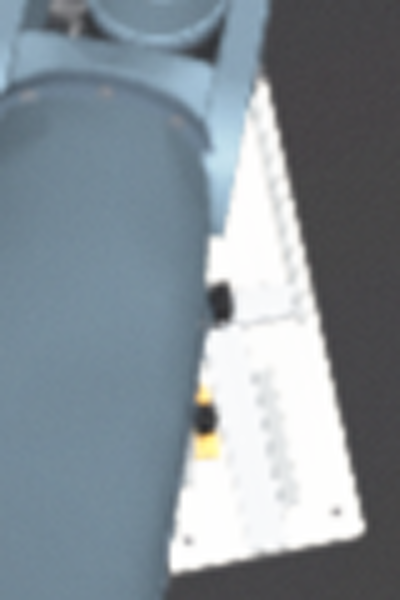

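The arm hides the place, but the view shows the bar fully back, with its handle at crop (218,302). The wedge has not moved. I'll continue by feel.

```bash

python3 -m crank '[{"ax":0,"ay":0,"az":0,"x":0,"y":0,"z":0.2,"jaw":0},{"ax":0,"ay":0,"az":0,"x":0,"y":0,"z":0.4,"jaw":0},{"ax":0,"ay":0,"az":0,"x":0,"y":0,"z":0.4,"jaw":0},{"ax":0,"ay":0,"az":0,"x":0,"y":0,"z":0.4,"jaw":0}]' >/dev/null; python3 -c "
from h import *
intray();go(T(.098,.017,.044),-18.2)"
```

```text
t 8.88 tray xy mm [98.3 15.4] z 45.3 F tray [-0.5  0.3] -1.5 gap 0.147 grip 49.7
shift [-0.11 -0.12  0.13] az 0.0 j6 98.3
```

```bash

python3 -m crank '[{"ax":0,"ay":0,"az":0,"x":0,"y":0,"z":0.15,"jaw":0},{"ax":0,"ay":0,"az":0,"x":0,"y":0,"z":0.3,"jaw":0},{"ax":0,"ay":0,"az":0,"x":0,"y":0,"z":0.3,"jaw":0},{"ax":0,"ay":0,"az":0,"x":0,"y":0,"z":0.3,"jaw":0}]' >/dev/null; python3 -c "
from h import *
intray()"
python3 -m crank '[{"ax":0,"ay":0,"az":0,"x":-0.1,"y":-0.17,"z":0,"jaw":0},{"ax":0,"ay":0,"az":0,"x":-0.2,"y":-0.34,"z":0,"jaw":0},{"ax":0,"ay":0,"az":0,"x":-0.3,"y":-0.52,"z":0,"jaw":0},{"ax":0,"ay":0,"az":0,"x":-0.3,"y":-0.52,"z":0,"jaw":0},{"ax":0,"ay":0,"az":0,"x":-0.3,"y":-0.52,"z":0,"jaw":0}]' >/dev/null; python3 -c "
from h import *
intray()"
```

```text
t 9.22 tray xy mm [98.8 15.4] z 43.1 F tray [-1.2  1.7] 4.9 gap 0.148 grip 50.3
t 9.63 tray xy mm [99.  19.4] z 43.0 F tray [-0.2 -6.4] 4.7 gap 0.148 grip 50.1
```

```bash

python3 -m crank '[{"ax":0,"ay":0,"az":0,"x":0.24,"y":-0.02,"z":0,"jaw":0},{"ax":0,"ay":0,"az":0,"x":0.42,"y":-0.12,"z":0,"jaw":0},{"ax":0,"ay":0,"az":0,"x":0.6,"y":-0.22,"z":0,"jaw":0},{"ax":0,"ay":0,"az":0,"x":0.68,"y":-0.27,"z":0,"jaw":0},{"ax":0,"ay":0,"az":0,"x":0.68,"y":-0.27,"z":0,"jaw":0}]' >/dev/null; python3 -c "
from h import *
intray()"
```

```text
t 10.05 tray xy mm [103.4  19.3] z 43.1 F tray [-13.8  -3.5] 15.3 gap 0.146 grip 51.5
```

```bash

python3 -m crank '[{"ax":0,"ay":0,"az":0,"x":-0.2,"y":0.12,"z":-0.2,"jaw":0},{"ax":0,"ay":0,"az":0,"x":-0.2,"y":0.12,"z":-0.2,"jaw":0},{"ax":0,"ay":0,"az":0,"x":-0.2,"y":0.12,"z":-0.2,"jaw":0.45},{"ax":0,"ay":0,"az":0,"x":-0.2,"y":0.12,"z":-0.2,"jaw":0.45},{"ax":0,"ay":0,"az":0,"x":-0.2,"y":0.12,"z":-0.2,"jaw":0.45},{"ax":0,"ay":0,"az":0,"x":-0.2,"y":0.12,"z":-0.2,"jaw":0.45},{"ax":0,"ay":0,"az":0,"x":-0.2,"y":0.12,"z":-4,"jaw":0.45},{"ax":0,"ay":0,"az":0,"x":-0.2,"y":0.12,"z":-8,"jaw":0.45},{"ax":0,"ay":0,"az":0,"x":-0.2,"y":0.12,"z":-8,"jaw":0.45}]' >/dev/null; python3 -c "
from h import *
intray(); go([.5938,-.2895,.11],20); look('B',(.5934,-.2895))"
```

```text
t 10.80 tray xy mm [108.2  19. ] z 131.4 F tray [ 1.9 -0.9] 2.1 gap 0.449 grip 0.0
shift [-1.69 31.42  2.04] az -38.2 j6 98.9
B [ 0.5929 -0.2903] yaw 5.9 cost 42.8 stem [ 0.5934 -0.288   0.0529] 21
```

```bash
python3 - <<'E'
from h import *
S=[snapshot("top") for _ in range(3)]; s=S[0]; s["pixels"]=np.mean([q["pixels"] for q in S],0)
for y in range(-30,30,6):
    x,f=fitpoly(s,HEX,(.5934,-.2898),.025,[np.radians(y)],r=14); print(y,x[:2].round(4),round(np.degrees(x[2]),1),round(f,2))
v,u=183,350
cv2.imwrite("pics/B.png",cv2.resize(s["pixels"][v-16:v+16,u-16:u+16].astype(np.uint8),(512,512),interpolation=2))
E
```

```text
-30 [ 0.593 -0.291] -25.1 45.01
-24 [ 0.5926 -0.2902] -18.0 42.83
-18 [ 0.593  -0.2904] -12.6 42.1
-12 [ 0.5931 -0.2898] -8.3 41.66
-6 [ 0.594  -0.2905] -1.2 40.89
0 [ 0.5929 -0.2901] 4.6 42.24
6 [ 0.5933 -0.2899] 10.4 41.95
12 [ 0.5941 -0.2898] 7.6 42.32
18 [ 0.5943 -0.2908] 2.0 41.17
24 [ 0.5929 -0.2894] 26.9 44.56
```

View pics/B.png

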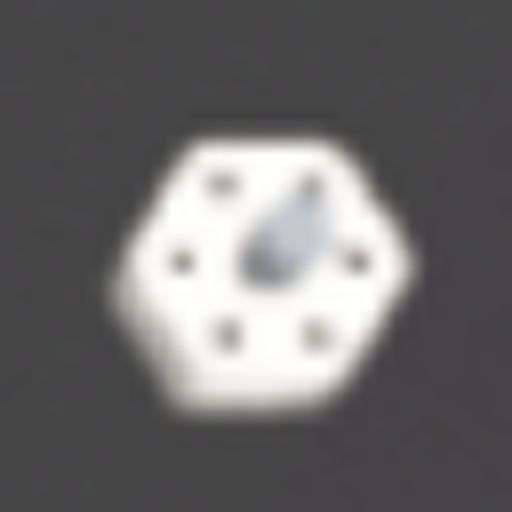

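Flats are horizontal in the picture, centre about (265,270), so B's yaw is about 0 and the centre is confirmed. I'll pick it with tool x at 30 deg.

```bash

python3 -m crank '[{"ax":0,"ay":0,"az":-48.2,"x":-1.7,"y":31.4,"z":0,"jaw":0.5},{"ax":0,"ay":0,"az":-48.2,"x":-1.7,"y":31.4,"z":2,"jaw":0.5},{"ax":0,"ay":0,"az":-48.2,"x":-1.7,"y":31.4,"z":2,"jaw":0.5},{"ax":0,"ay":0,"az":-48.2,"x":-1.7,"y":31.4,"z":2,"jaw":0.5},{"ax":0,"ay":0,"az":-48.2,"x":-1.7,"y":31.4,"z":2,"jaw":0.5},{"ax":0,"ay":0,"az":-48.2,"x":-1.7,"y":31.4,"z":2,"jaw":0.5},{"ax":0,"ay":0,"az":-48.2,"x":-1.7,"y":31.4,"z":2,"jaw":0.5},{"ax":0,"ay":0,"az":-48.2,"x":-1.7,"y":31.4,"z":2,"jaw":0.5},{"ax":0,"ay":0,"az":-48.2,"x":-1.7,"y":31.4,"z":2,"jaw":0.5},{"ax":0,"ay":0,"az":-48.2,"x":-1.7,"y":31.4,"z":2,"jaw":0.5},{"ax":0,"ay":0,"az":-48.2,"x":-1.7,"y":31.4,"z":2,"jaw":0.5},{"ax":0,"ay":0,"az":-48.2,"x":-1.7,"y":31.4,"z":2,"jaw":0.5}]' >/dev/null; python3 -c "
from h import *
intray(); go([.5938,-.2892,.03],30)"
```

```text
t 12.00 tray xy mm [ -68.2 -241.6] z 101.1 F tray [0.3 0.4] 0.3 gap 0.501 grip 0.0
shift [0.39 0.45 7.11] az 0.1 j6 23.5
```

```bash

python3 -m crank '[{"ax":0,"ay":0,"az":0,"x":0.4,"y":0.45,"z":0,"jaw":0.5},{"ax":0,"ay":0,"az":0,"x":0.4,"y":0.45,"z":4,"jaw":0.5},{"ax":0,"ay":0,"az":0,"x":0.4,"y":0.45,"z":7.1,"jaw":0.5},{"ax":0,"ay":0,"az":0,"x":0.4,"y":0.45,"z":7.1,"jaw":0.5},{"ax":0,"ay":0,"az":0,"x":0.4,"y":0.45,"z":7.1,"jaw":0.5},{"ax":0,"ay":0,"az":0,"x":0.4,"y":0.45,"z":7.1,"jaw":0.5},{"ax":0,"ay":0,"az":0,"x":0.4,"y":0.45,"z":7.1,"jaw":0},{"ax":0,"ay":0,"az":0,"x":0.4,"y":0.45,"z":7.1,"jaw":0},{"ax":0,"ay":0,"az":0,"x":0.4,"y":0.45,"z":7.1,"jaw":0},{"ax":0,"ay":0,"az":0,"x":0.4,"y":0.45,"z":7.1,"jaw":0},{"ax":0,"ay":0,"az":0,"x":0.4,"y":0.45,"z":7.1,"jaw":0},{"ax":0,"ay":0,"az":0,"x":0.4,"y":0.45,"z":7.1,"jaw":0}]' 50 >/dev/null; python3 -c "
from h import *
intray()"; python3 -m crank '[{"ax":0,"ay":0,"az":0,"x":0,"y":0,"z":-4,"jaw":0},{"ax":0,"ay":0,"az":0,"x":0,"y":0,"z":-8,"jaw":0},{"ax":0,"ay":0,"az":0,"x":0,"y":0,"z":-8,"jaw":0},{"ax":0,"ay":0,"az":0,"x":0,"y":0,"z":-8,"jaw":0}]' >/dev/null;python3 -c "
from h import *
intray(); go(T(.074,-.017,.113),41.8)"
```

```text
t 13.00 tray xy mm [ -62.3 -247. ] z 33.2 F tray [0.2 1.5] 6.8 gap 0.147 grip 51.0
t 13.33 tray xy mm [ -61.6 -248.3] z 115.3 F tray [-0.4  0.1] -1.2 gap 0.149 grip 50.2
shift [ 20.1  -17.74   0.16] az -11.8 j6 23.7
```

```bash

python3 -m crank '[{"ax":0,"ay":0,"az":-11.8,"x":20,"y":-17.7,"z":0,"jaw":0},{"ax":0,"ay":0,"az":-11.8,"x":20,"y":-17.7,"z":0,"jaw":0},{"ax":0,"ay":0,"az":-11.8,"x":20,"y":-17.7,"z":0,"jaw":0},{"ax":0,"ay":0,"az":-11.8,"x":20,"y":-17.7,"z":0,"jaw":0},{"ax":0,"ay":0,"az":-11.8,"x":20,"y":-17.7,"z":0,"jaw":0},{"ax":0,"ay":0,"az":-11.8,"x":20,"y":-17.7,"z":0,"jaw":0},{"ax":0,"ay":0,"az":-11.8,"x":20,"y":-17.7,"z":0,"jaw":0},{"ax":0,"ay":0,"az":-11.8,"x":20,"y":-17.7,"z":0,"jaw":0},{"ax":0,"ay":0,"az":-11.8,"x":20,"y":-17.7,"z":0,"jaw":0},{"ax":0,"ay":0,"az":-11.8,"x":20,"y":-17.7,"z":0,"jaw":0},{"ax":0,"ay":0,"az":-11.8,"x":20,"y":-17.7,"z":0,"jaw":0}]' >/dev/null; python3 -c "
from h import *
intray(); go(T(.072,-.017,.048),41.8)"
```

```text
t 14.25 tray xy mm [ 70.4 -17. ] z 110.3 F tray [-0.6 -0.2] -1.3 gap 0.145 grip 50.2
shift [0.14 0.09 6.23] az -0.1 j6 35.0
```

```bash

python3 -m crank '[{"ax":0,"ay":0,"az":0,"x":0.14,"y":0.1,"z":0,"jaw":0},{"ax":0,"ay":0,"az":0,"x":0.14,"y":0.1,"z":3,"jaw":0},{"ax":0,"ay":0,"az":0,"x":0.14,"y":0.1,"z":5,"jaw":0},{"ax":0,"ay":0,"az":0,"x":0.14,"y":0.1,"z":6,"jaw":0},{"ax":0,"ay":0,"az":0,"x":0.14,"y":0.1,"z":6.2,"jaw":0},{"ax":0,"ay":0,"az":0,"x":0.14,"y":0.1,"z":6.2,"jaw":0}]' >/dev/null; python3 -c "
from h import *
intray()"
python3 -m crank '[{"ax":0,"ay":0,"az":0,"x":0,"y":0,"z":0.2,"jaw":0},{"ax":0,"ay":0,"az":0,"x":0,"y":0,"z":0.4,"jaw":0},{"ax":0,"ay":0,"az":0,"x":0,"y":0,"z":0.6,"jaw":0},{"ax":0,"ay":0,"az":0,"x":0,"y":0,"z":0.6,"jaw":0},{"ax":0,"ay":0,"az":0,"x":0,"y":0,"z":0.6,"jaw":0}]' >/dev/null; python3 -c "
from h import *
intray()"
```

```text
t 14.75 tray xy mm [ 72.5 -16.3] z 48.4 F tray [-0.6 -0.7] -1.2 gap 0.145 grip 50.1
t 15.17 tray xy mm [ 73.3 -15.8] z 43.5 F tray [-0.6 -0.4] 0.2 gap 0.147 grip 50.1
```

```bash

python3 -m crank '[{"ax":0,"ay":0,"az":0,"x":-0.1,"y":0.17,"z":0.05,"jaw":0},{"ax":0,"ay":0,"az":0,"x":-0.2,"y":0.34,"z":0.05,"jaw":0},{"ax":0,"ay":0,"az":0,"x":-0.3,"y":0.52,"z":0.05,"jaw":0},{"ax":0,"ay":0,"az":0,"x":-0.3,"y":0.52,"z":0.05,"jaw":0},{"ax":0,"ay":0,"az":0,"x":-0.3,"y":0.52,"z":0.05,"jaw":0}]' >/dev/null; python3 -c "
from h import *
intray()"
```

```text
t 15.58 tray xy mm [ 73.6 -19.7] z 43.4 F tray [-0.3  9.3] 5.5 gap 0.15 grip 51.1
```

```bash

python3 -m crank '[{"ax":0,"ay":0,"az":0,"x":0.2,"y":0,"z":0,"jaw":0},{"ax":0,"ay":0,"az":0,"x":0.4,"y":0.11,"z":0,"jaw":0},{"ax":0,"ay":0,"az":0,"x":0.6,"y":0.23,"z":0,"jaw":0},{"ax":0,"ay":0,"az":0,"x":0.8,"y":0.34,"z":0,"jaw":0},{"ax":0,"ay":0,"az":0,"x":0.87,"y":0.38,"z":0,"jaw":0},{"ax":0,"ay":0,"az":0,"x":0.87,"y":0.38,"z":0,"jaw":0}]' >/dev/null; python3 -c "
from h import *
intray()"
```

```text
t 16.08 tray xy mm [ 80.3 -19.5] z 43.4 F tray [-12.5   5.9] 13.4 gap 0.149 grip 52.0
```

```bash

python3 -m crank '[{"ax":0,"ay":0,"az":0,"x":-0.2,"y":-0.12,"z":-0.2,"jaw":0},{"ax":0,"ay":0,"az":0,"x":-0.2,"y":-0.12,"z":-0.2,"jaw":0},{"ax":0,"ay":0,"az":0,"x":-0.2,"y":-0.12,"z":-0.2,"jaw":0.4},{"ax":0,"ay":0,"az":0,"x":-0.2,"y":-0.12,"z":-0.2,"jaw":0.4},{"ax":0,"ay":0,"az":0,"x":-0.2,"y":-0.12,"z":-0.2,"jaw":0.4},{"ax":0,"ay":0,"az":0,"x":-0.2,"y":-0.12,"z":-0.2,"jaw":0.4},{"ax":0,"ay":0,"az":0,"x":-0.2,"y":-0.12,"z":-4,"jaw":0.4},{"ax":0,"ay":0,"az":0,"x":-0.2,"y":-0.12,"z":-8,"jaw":0.4},{"ax":0,"ay":0,"az":0,"x":-0.2,"y":-0.12,"z":-8,"jaw":0.4},{"ax":0,"ay":0,"az":0,"x":-0.2,"y":-0.12,"z":-8,"jaw":0.4}]' >/dev/null; python3 -c "
from h import *
intray(); go([.4442,.3567,.11],13); look('A',(.444,.356))"
```

```text
t 16.92 tray xy mm [ 82.8 -22.2] z 126.9 F tray [0.  0.2] -0.2 gap 0.4 grip 0.0
shift [  8.12 -46.18   1.41] az 28.8 j6 35.0
A [0.444  0.3565] yaw 42.8 cost 43.5 stem [0.4447 0.3574 0.0535] 23
```

```bash

python3 -m crank '[{"ax":0,"ay":0,"az":28.8,"x":8.1,"y":-46.2,"z":0,"jaw":0.5},{"ax":0,"ay":0,"az":28.8,"x":8.1,"y":-46.2,"z":1.4,"jaw":0.5},{"ax":0,"ay":0,"az":28.8,"x":8.1,"y":-46.2,"z":1.4,"jaw":0.5},{"ax":0,"ay":0,"az":28.8,"x":8.1,"y":-46.2,"z":1.4,"jaw":0.5},{"ax":0,"ay":0,"az":28.8,"x":8.1,"y":-46.2,"z":1.4,"jaw":0.5},{"ax":0,"ay":0,"az":28.8,"x":8.1,"y":-46.2,"z":1.4,"jaw":0.5},{"ax":0,"ay":0,"az":28.8,"x":8.1,"y":-46.2,"z":1.4,"jaw":0.5},{"ax":0,"ay":0,"az":28.8,"x":8.1,"y":-46.2,"z":1.4,"jaw":0.5},{"ax":0,"ay":0,"az":28.8,"x":8.1,"y":-46.2,"z":1.4,"jaw":0.5},{"ax":0,"ay":0,"az":28.8,"x":8.1,"y":-46.2,"z":1.4,"jaw":0.5},{"ax":0,"ay":0,"az":28.8,"x":8.1,"y":-46.2,"z":1.4,"jaw":0.5},{"ax":0,"ay":0,"az":28.8,"x":8.1,"y":-46.2,"z":1.4,"jaw":0.5}]' >/dev/null; python3 -c "
from h import *
intray(); go([.4442,.3567,.11],13)"
```

```text
t 17.97 tray xy mm [-84.5 424.2] z 106.7 F tray [-0.4 -0.6] 0.1 gap 0.506 grip 0.0
shift [ 0.69  0.61 -0.34] az 0.2 j6 104.3
```

```bash

python3 -m crank '[{"ax":0,"ay":0,"az":0,"x":0.7,"y":0.6,"z":0,"jaw":0.5},{"ax":0,"ay":0,"az":0,"x":0.7,"y":0.6,"z":0,"jaw":0.5},{"ax":0,"ay":0,"az":0,"x":0.7,"y":0.6,"z":0,"jaw":0.5}]' >/dev/null; python3 -c "
from h import *
intray(); go([.4442,.3567,.03],13);x,s=look('A',(.444,.356));b=s['pixels'];cv2.imwrite('pics/all1.png',cv2.resize(b[110:290,100:360],(780,540),interpolation=2))"
```

```text
t 18.22 tray xy mm [-73.2 412.8] z 107.8 F tray [ 1.3 -0.7] -0.3 gap 0.497 grip 0.0
shift [-0.41 -0.56  7.78] az -0.1 j6 103.3
A [0.4431 0.3479] yaw 3.1 cost 173.1 stem [nan nan nan] 0h.py:57: RuntimeWarning: Mean of empty slice.
  print(n,x[:2].round(4),"yaw",round(np.degrees(x[2])%60,1),"cost",round(f,1),"stem",P[k].mean(0).round(4),k.sum())
  ret = um.true_divide(
```

View pics/all1.png

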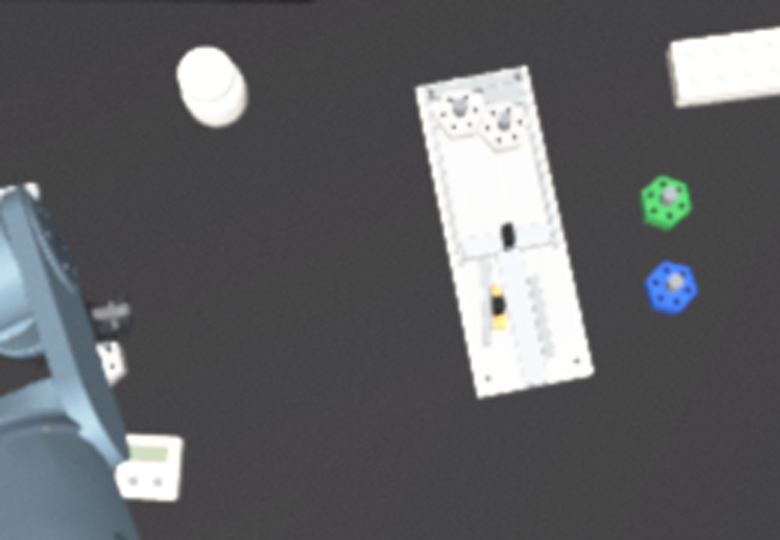

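The picture shows blocks nested at the stop, crop (460,108) and (503,122), with the bar back. Block A is still under the gripper, with its edge at (115,362).

```bash

python3 -m crank '[{"ax":0,"ay":0,"az":0,"x":0,"y":0,"z":0,"jaw":0.5},{"ax":0,"ay":0,"az":0,"x":0,"y":0,"z":0,"jaw":0.5},{"ax":0,"ay":0,"az":0,"x":0,"y":0,"z":0,"jaw":0.5}]' >/dev/null; python3 -c "
from h import *
intray(); go([.4442,.3567,.03],13)"
```

```text
t 18.52 tray xy mm [-73.2 413.3] z 108.5 F tray [-0.1 -0.7] -0.5 gap 0.501 grip 0.0
shift [-0.42 -0.51  7.85] az -0.1 j6 103.3
```

```bash

python3 -m crank '[{"ax":0,"ay":0,"az":0,"x":-0.4,"y":-0.5,"z":0,"jaw":0.5},{"ax":0,"ay":0,"az":0,"x":-0.4,"y":-0.5,"z":4,"jaw":0.5},{"ax":0,"ay":0,"az":0,"x":-0.4,"y":-0.5,"z":7.8,"jaw":0.5},{"ax":0,"ay":0,"az":0,"x":-0.4,"y":-0.5,"z":7.8,"jaw":0.5},{"ax":0,"ay":0,"az":0,"x":-0.4,"y":-0.5,"z":7.8,"jaw":0.5},{"ax":0,"ay":0,"az":0,"x":-0.4,"y":-0.5,"z":7.8,"jaw":0.5}]' >/dev/null; python3 -c "
from h import *
intray(); go([.4442,.3567,.03],13)"
python3 -m crank '[{"ax":0,"ay":0,"az":0,"x":0,"y":0,"z":0,"jaw":0},{"ax":0,"ay":0,"az":0,"x":0,"y":0,"z":0,"jaw":0},{"ax":0,"ay":0,"az":0,"x":0,"y":0,"z":0,"jaw":0},{"ax":0,"ay":0,"az":0,"x":0,"y":0,"z":0,"jaw":0},{"ax":0,"ay":0,"az":0,"x":0,"y":0,"z":0,"jaw":0},{"ax":0,"ay":0,"az":0,"x":0,"y":0,"z":0,"jaw":0}]' 50 >/dev/null; python3 -c "
from h import *
intray()"; python3 -m crank '[{"ax":0,"ay":0,"az":0,"x":0,"y":0,"z":-4,"jaw":0},{"ax":0,"ay":0,"az":0,"x":0,"y":0,"z":-8,"jaw":0},{"ax":0,"ay":0,"az":0,"x":0,"y":0,"z":-8,"jaw":0},{"ax":0,"ay":0,"az":0,"x":0,"y":0,"z":-8,"jaw":0},{"ax":0,"ay":0,"az":0,"x":0,"y":0,"z":-8,"jaw":0}]' >/dev/null;python3 -c "
from h import *
intray(); go(T(.050,.017,.113),-18.2)"
```

```text
t 19.02 tray xy mm [-77.1 419.3] z 32.0 F tray [ 0.  -0.6] 0.4 gap 0.504 grip 0.0
shift [-0.05  0.1   0.2 ] az 0.0 j6 103.9
t 19.52 tray xy mm [-76.2 419.3] z 32.8 F tray [-1.2 -1. ] 7.9 gap 0.146 grip 49.1
t 19.93 tray xy mm [-77.9 418.9] z 110.8 F tray [-0.6 -0.3] -1.6 gap 0.15 grip 49.4
shift [11.94 40.45 -0.22] az 31.2 j6 103.9
```

```bash

python3 -m crank '[{"ax":0,"ay":0,"az":0,"x":0,"y":0,"z":-1,"jaw":0},{"ax":0,"ay":0,"az":31.2,"x":11.9,"y":40.4,"z":-1,"jaw":0},{"ax":0,"ay":0,"az":31.2,"x":11.9,"y":40.4,"z":-1,"jaw":0},{"ax":0,"ay":0,"az":31.2,"x":11.9,"y":40.4,"z":-1,"jaw":0},{"ax":0,"ay":0,"az":31.2,"x":11.9,"y":40.4,"z":-1,"jaw":0},{"ax":0,"ay":0,"az":31.2,"x":11.9,"y":40.4,"z":-1,"jaw":0},{"ax":0,"ay":0,"az":31.2,"x":11.9,"y":40.4,"z":-1,"jaw":0},{"ax":0,"ay":0,"az":31.2,"x":11.9,"y":40.4,"z":-1,"jaw":0},{"ax":0,"ay":0,"az":31.2,"x":11.9,"y":40.4,"z":-1,"jaw":0},{"ax":0,"ay":0,"az":31.2,"x":11.9,"y":40.4,"z":-1,"jaw":0},{"ax":0,"ay":0,"az":31.2,"x":11.9,"y":40.4,"z":-1,"jaw":0},{"ax":0,"ay":0,"az":31.2,"x":11.9,"y":40.4,"z":-1,"jaw":0}]' >/dev/null;python3 -m crank '[{"ax":0,"ay":0,"az":0,"x":0,"y":0,"z":0,"jaw":0},{"ax":0,"ay":0,"az":0,"x":0,"y":0,"z":0,"jaw":0},{"ax":0,"ay":0,"az":0,"x":0,"y":0,"z":0,"jaw":0}]' >/dev/null; python3 -c "
from h import *
intray(); go(T(.050,.017,.048),-18.2)"
```

```text
t 21.18 tray xy mm [48.8 19.3] z 119.5 F tray [-0.4 -0.2] -2.0 gap 0.149 grip 49.5
shift [0.24 0.14 7.15] az 0.1 j6 97.0
```

```bash

python3 -m crank '[{"ax":0,"ay":0,"az":0,"x":0.24,"y":0.14,"z":0,"jaw":0},{"ax":0,"ay":0,"az":0,"x":0.24,"y":0.14,"z":3,"jaw":0},{"ax":0,"ay":0,"az":0,"x":0.24,"y":0.14,"z":5.5,"jaw":0},{"ax":0,"ay":0,"az":0,"x":0.24,"y":0.14,"z":6.8,"jaw":0},{"ax":0,"ay":0,"az":0,"x":0.24,"y":0.14,"z":7.2,"jaw":0},{"ax":0,"ay":0,"az":0,"x":0.24,"y":0.14,"z":7.2,"jaw":0},{"ax":0,"ay":0,"az":0,"x":0.24,"y":0.14,"z":7.2,"jaw":0}]' >/dev/null; python3 -c "
from h import *
intray()"
python3 -m crank '[{"ax":0,"ay":0,"az":0,"x":0,"y":0,"z":0.2,"jaw":0},{"ax":0,"ay":0,"az":0,"x":0,"y":0,"z":0.4,"jaw":0},{"ax":0,"ay":0,"az":0,"x":0,"y":0,"z":0.6,"jaw":0},{"ax":0,"ay":0,"az":0,"x":0,"y":0,"z":0.6,"jaw":0},{"ax":0,"ay":0,"az":0,"x":0,"y":0,"z":0.6,"jaw":0}]' >/dev/null; python3 -c "
from h import *
intray()"
```

```text
t 21.77 tray xy mm [51.9 15.3] z 49.6 F tray [ 0.8 -0.6] -1.2 gap 0.148 grip 49.5
t 22.18 tray xy mm [51.4 15. ] z 42.9 F tray [ 0.4 -0. ] 0.0 gap 0.149 grip 49.6
```

```bash

python3 -m crank '[{"ax":0,"ay":0,"az":0,"x":-0.1,"y":-0.17,"z":0.05,"jaw":0},{"ax":0,"ay":0,"az":0,"x":-0.2,"y":-0.34,"z":0.05,"jaw":0},{"ax":0,"ay":0,"az":0,"x":-0.33,"y":-0.57,"z":0.05,"jaw":0},{"ax":0,"ay":0,"az":0,"x":-0.33,"y":-0.57,"z":0.05,"jaw":0},{"ax":0,"ay":0,"az":0,"x":-0.33,"y":-0.57,"z":0.05,"jaw":0}]' >/dev/null; python3 -c "
from h import *
intray()"
```

```text
t 22.60 tray xy mm [51.9 19.9] z 43.1 F tray [-0.5 -7.3] 3.8 gap 0.147 grip 50.1
```

```bash

python3 -m crank '[{"ax":0,"ay":0,"az":0,"x":0.2,"y":0,"z":0,"jaw":0},{"ax":0,"ay":0,"az":0,"x":0.4,"y":-0.12,"z":0,"jaw":0},{"ax":0,"ay":0,"az":0,"x":0.6,"y":-0.24,"z":0,"jaw":0},{"ax":0,"ay":0,"az":0,"x":0.8,"y":-0.35,"z":0,"jaw":0},{"ax":0,"ay":0,"az":0,"x":0.87,"y":-0.39,"z":0,"jaw":0},{"ax":0,"ay":0,"az":0,"x":0.87,"y":-0.39,"z":0,"jaw":0}]' >/dev/null; python3 -c "
from h import *
intray()"
```

```text
t 23.10 tray xy mm [59.1 19.6] z 43.0 F tray [-10.6  -4.5] 10.7 gap 0.144 grip 51.1
```

```bash

python3 -m crank '[{"ax":0,"ay":0,"az":0,"x":-0.2,"y":0.12,"z":-0.2,"jaw":0},{"ax":0,"ay":0,"az":0,"x":-0.2,"y":0.12,"z":-0.2,"jaw":0},{"ax":0,"ay":0,"az":0,"x":-0.2,"y":0.12,"z":-0.2,"jaw":0.4},{"ax":0,"ay":0,"az":0,"x":-0.2,"y":0.12,"z":-0.2,"jaw":0.4},{"ax":0,"ay":0,"az":0,"x":-0.2,"y":0.12,"z":-0.2,"jaw":0.4},{"ax":0,"ay":0,"az":0,"x":-0.2,"y":0.12,"z":-0.2,"jaw":0.4},{"ax":0,"ay":0,"az":0,"x":-0.2,"y":0.12,"z":-4,"jaw":0.4},{"ax":0,"ay":0,"az":0,"x":-0.2,"y":0.12,"z":-7,"jaw":0.4},{"ax":0,"ay":0,"az":0,"x":-0.2,"y":0.12,"z":-7,"jaw":0.4},{"ax":0,"ay":0,"az":0,"x":-0.2,"y":0.12,"z":-7,"jaw":0.4},{"ax":0,"ay":0,"az":0,"x":-0.2,"y":0.12,"z":-7,"jaw":0.4}]' >/dev/null; python3 -c "
from h import *
intray(); go(T(-.035,.001,.043),11.8)"
```

```text
t 24.02 tray xy mm [58.1 21.1] z 111.8 F tray [0.  0.6] -0.7 gap 0.399 grip 0.0
shift [-7.06  6.4   6.88] az -30.0 j6 97.5
```

```bash

python3 -m crank '[{"ax":0,"ay":0,"az":-30,"x":-7,"y":6.4,"z":-1,"jaw":0.5},{"ax":0,"ay":0,"az":-30,"x":-7,"y":6.4,"z":-1,"jaw":0.5},{"ax":0,"ay":0,"az":-30,"x":-7,"y":6.4,"z":-1,"jaw":0.5},{"ax":0,"ay":0,"az":-30,"x":-7,"y":6.4,"z":-1,"jaw":0.5},{"ax":0,"ay":0,"az":-30,"x":-7,"y":6.4,"z":-1,"jaw":0.5},{"ax":0,"ay":0,"az":-30,"x":-7,"y":6.4,"z":-1,"jaw":0.5},{"ax":0,"ay":0,"az":-30,"x":-7,"y":6.4,"z":-1,"jaw":0.5},{"ax":0,"ay":0,"az":-30,"x":-7,"y":6.4,"z":-1,"jaw":0.5},{"ax":0,"ay":0,"az":-30,"x":-7,"y":6.4,"z":-1,"jaw":0.5},{"ax":0,"ay":0,"az":-30,"x":-7,"y":6.4,"z":-1,"jaw":0.5},{"ax":0,"ay":0,"az":-30,"x":-7,"y":6.4,"z":-1,"jaw":0.5}]' >/dev/null; python3 -c "
from h import *
intray(); go(T(-.035,.001,.043),11.8)"
```

```text
t 24.93 tray xy mm [-34.2   0.4] z 121.9 F tray [-0.4  0.1] 0.1 gap 0.498 grip 0.0
shift [-0.08 -0.06  7.89] az -0.0 j6 62.0
```

```bash

python3 -m crank '[{"ax":0,"ay":0,"az":0,"x":0,"y":0,"z":4,"jaw":0.5},{"ax":0,"ay":0,"az":0,"x":0,"y":0,"z":7.9,"jaw":0.5},{"ax":0,"ay":0,"az":0,"x":0,"y":0,"z":7.9,"jaw":0.5},{"ax":0,"ay":0,"az":0,"x":0,"y":0,"z":7.9,"jaw":0.5},{"ax":0,"ay":0,"az":0,"x":0,"y":0,"z":7.9,"jaw":0.5},{"ax":0,"ay":0,"az":0,"x":0,"y":0,"z":7.9,"jaw":0},{"ax":0,"ay":0,"az":0,"x":0,"y":0,"z":7.9,"jaw":0},{"ax":0,"ay":0,"az":0,"x":0,"y":0,"z":7.9,"jaw":0},{"ax":0,"ay":0,"az":0,"x":0,"y":0,"z":7.9,"jaw":0},{"ax":0,"ay":0,"az":0,"x":0,"y":0,"z":7.9,"jaw":0},{"ax":0,"ay":0,"az":0,"x":0,"y":0,"z":7.9,"jaw":0}]' 50 >/dev/null; python3 -c "
from h import *
intray()"
python3 -m crank '[{"ax":0,"ay":0,"az":0,"x":0.4,"y":0,"z":-0.1,"jaw":0},{"ax":0,"ay":0,"az":0,"x":1,"y":0,"z":-0.1,"jaw":0},{"ax":0,"ay":0,"az":0,"x":1.8,"y":0,"z":-0.1,"jaw":0},{"ax":0,"ay":0,"az":0,"x":2.6,"y":0,"z":-0.1,"jaw":0},{"ax":0,"ay":0,"az":0,"x":3.4,"y":0,"z":-0.1,"jaw":0},{"ax":0,"ay":0,"az":0,"x":4.2,"y":0,"z":-0.1,"jaw":0},{"ax":0,"ay":0,"az":0,"x":4.8,"y":0,"z":-0.1,"jaw":0},{"ax":0,"ay":0,"az":0,"x":5.3,"y":0,"z":-0.1,"jaw":0},{"ax":0,"ay":0,"az":0,"x":5.7,"y":0,"z":-0.1,"jaw":0},{"ax":0,"ay":0,"az":0,"x":5.9,"y":0,"z":-0.1,"jaw":0},{"ax":0,"ay":0,"az":0,"x":5.9,"y":0,"z":-0.1,"jaw":0},{"ax":0,"ay":0,"az":0,"x":5.9,"y":0,"z":-0.1,"jaw":0}]' >/dev/null; python3 -c "
from h import *
intray()"
```

```text
t 25.85 tray xy mm [-32.6   0.5] z 45.8 F tray [0.2 4.5] 8.4 gap 0.129 grip 49.4
t 26.85 tray xy mm [26.   0.6] z 45.8 F tray [0. 4.] 5.5 gap 0.124 grip 49.4
```

```bash

python3 -m crank '[{"ax":0,"ay":0,"az":0,"x":0.2,"y":0,"z":0,"jaw":0},{"ax":0,"ay":0,"az":0,"x":0.4,"y":0,"z":0,"jaw":0},{"ax":0,"ay":0,"az":0,"x":0.6,"y":0,"z":0,"jaw":0},{"ax":0,"ay":0,"az":0,"x":0.8,"y":0,"z":0,"jaw":0},{"ax":0,"ay":0,"az":0,"x":0.9,"y":0,"z":0,"jaw":0},{"ax":0,"ay":0,"az":0,"x":0.9,"y":0,"z":0,"jaw":0},{"ax":0,"ay":0,"az":0,"x":0.9,"y":0,"z":0,"jaw":0}]' >/dev/null; python3 -c "
from h import *
intray()"
```

```text
t 27.43 tray xy mm [30.1  0.6] z 45.7 F tray [-21.5   3.3] 20.7 gap 0.128 grip 51.5
```

```bash

python3 -m crank '[{"ax":0,"ay":0,"az":0,"x":-0.15,"y":0,"z":0,"jaw":0},{"ax":0,"ay":0,"az":0,"x":-0.3,"y":0,"z":-0.1,"jaw":0},{"ax":0,"ay":0,"az":0,"x":-0.3,"y":0,"z":-0.1,"jaw":0}]' >/dev/null; python3 -c "
from h import *
intray()"
python3 -m crank '[{"ax":0,"ay":0,"az":0,"x":0,"y":0,"z":0,"jaw":0.5},{"ax":0,"ay":0,"az":0,"x":0,"y":0,"z":0,"jaw":0.5},{"ax":0,"ay":0,"az":0,"x":0,"y":0,"z":0,"jaw":0.5},{"ax":0,"ay":0,"az":0,"x":0,"y":0,"z":0,"jaw":0.5},{"ax":0,"ay":0,"az":0,"x":0,"y":0,"z":-4,"jaw":0.5},{"ax":0,"ay":0,"az":0,"x":0,"y":0,"z":-8,"jaw":0.5},{"ax":0,"ay":0,"az":0,"x":0,"y":0,"z":-12,"jaw":0.5},{"ax":0,"ay":0,"az":0,"x":-15,"y":15,"z":-16,"jaw":0.5},{"ax":0,"ay":0,"az":0,"x":-15,"y":20,"z":-16,"jaw":0.5},{"ax":0,"ay":0,"az":0,"x":-15,"y":20,"z":-16,"jaw":0.5},{"ax":0,"ay":0,"az":0,"x":-15,"y":20,"z":-16,"jaw":0.5},{"ax":0,"ay":0,"az":0,"x":-15,"y":20,"z":-16,"jaw":0.5}]' >/dev/null; python3 -m crank '[{"ax":0,"ay":0,"az":0,"x":0,"y":4,"z":0,"jaw":0.5},{"ax":0,"ay":0,"az":0,"x":0,"y":8,"z":0,"jaw":0.5},{"ax":0,"ay":0,"az":0,"x":0,"y":8,"z":0,"jaw":0.5}]' >/dev/null; python3 -c "
from h import *
intray()
s=snapshot('top');P=cloud(s).reshape(-1,3);np.savez('top1.npz',**s)
c,n=np.cos(np.radians(YAW)),np.sin(np.radians(YAW)); L=(P[:,:2]-O)@np.array([[c,-n],[n,c]]); z=P[:,2]
for nm,a in (('handle',(27,0)),('tab',(-101,23)),('b0',(103,19)),('b1',(81,-19)),('b2',(59,19))):
    k=(np.hypot(*(L*1e3-a).T)<20)&(z>.052); print(nm,(L[k].mean(0)*1e3).round(1),k.sum(),(L[k].min(0)*1e3).round(),(L[k].max(0)*1e3).round(),z[k].max().round(3))
cv2.imwrite('pics/p2.png',cv2.resize(s['pixels'][128:248,225:305],(400,600),interpolation=2))"
```

```text
t 27.68 tray xy mm [29.9  0.6] z 45.8 F tray [-6.9  2. ] 6.2 gap 0.128 grip 50.2
t 28.93 tray xy mm [ -94.9 -250.7] z 198.6 F tray [-1.   0.3] -0.3 gap 0.503 grip 0.0
handle [25.2  1.9] 35 [15. -5.] [35.  7.] 0.077
tab [-100.5   23.7] 22 [-108.   18.] [-93.  29.] 0.064
b0 [100.9  20.7] 25 [95. 14.] [108.  27.] 0.069
b1 [ 79.2 -19.1] 25 [ 73. -27.] [ 88. -11.] 0.067
b2 [57.4 21.1] 26 [51. 13.] [64. 29.] 0.07
```

View pics/p2.png

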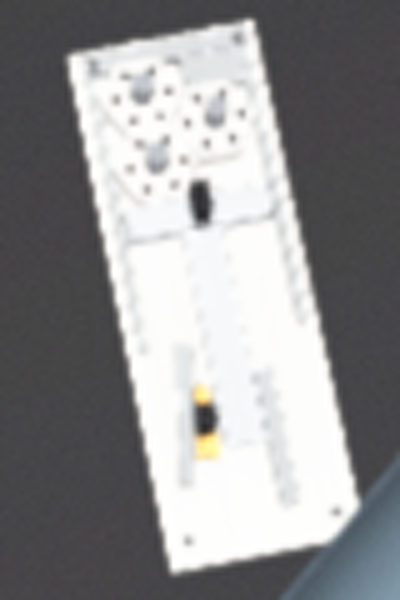

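The picture shows three blocks nested with the bar's jaw snug against them; the handle is at (202,203) and the wedge tab at (205,419). Next is the wedge.

```bash
python3 -c "
from h import *
go(T(-.099,.0225,.11),11.8)"; 
python3 -m crank '[{"ax":0,"ay":0,"az":0,"x":-0.3,"y":-27.3,"z":0,"jaw":0.5},{"ax":0,"ay":0,"az":0,"x":-0.3,"y":-27.3,"z":0,"jaw":0.5},{"ax":0,"ay":0,"az":0,"x":-0.3,"y":-27.3,"z":8.8,"jaw":0.5},{"ax":0,"ay":0,"az":0,"x":-0.3,"y":-27.3,"z":8.8,"jaw":0.5},{"ax":0,"ay":0,"az":0,"x":-0.3,"y":-27.3,"z":8.8,"jaw":0.5},{"ax":0,"ay":0,"az":0,"x":-0.3,"y":-27.3,"z":8.8,"jaw":0.5},{"ax":0,"ay":0,"az":0,"x":-0.3,"y":-27.3,"z":8.8,"jaw":0.5},{"ax":0,"ay":0,"az":0,"x":-0.3,"y":-27.3,"z":8.8,"jaw":0.5},{"ax":0,"ay":0,"az":0,"x":-0.3,"y":-27.3,"z":8.8,"jaw":0.5},{"ax":0,"ay":0,"az":0,"x":-0.3,"y":-27.3,"z":8.8,"jaw":0.5},{"ax":0,"ay":0,"az":0,"x":-0.3,"y":-27.3,"z":8.8,"jaw":0.5}]' >/dev/null; python3 -c "
from h import *
intray(); go(T(-.099,.0225,.035),11.8)"
```

```text
shift [ -0.59 -26.99   8.77] az -0.3 j6 40.0
t 29.90 tray xy mm [-95.4  28.7] z 111.2 F tray [ 0.3 -0.2] 0.1 gap 0.5 grip 0.0
shift [-0.37  0.61  7.62] az -0.0 j6 61.6
```

```bash

python3 -m crank '[{"ax":0,"ay":0,"az":0,"x":-0.35,"y":0.6,"z":0,"jaw":0.5},{"ax":0,"ay":0,"az":0,"x":-0.35,"y":0.6,"z":4,"jaw":0.5},{"ax":0,"ay":0,"az":0,"x":-0.35,"y":0.6,"z":7.5,"jaw":0.5},{"ax":0,"ay":0,"az":0,"x":-0.35,"y":0.6,"z":7.5,"jaw":0.5},{"ax":0,"ay":0,"az":0,"x":-0.35,"y":0.6,"z":7.5,"jaw":0.5},{"ax":0,"ay":0,"az":0,"x":-0.35,"y":0.6,"z":7.5,"jaw":0.5},{"ax":0,"ay":0,"az":0,"x":-0.35,"y":0.6,"z":7.5,"jaw":0.5}]' 60 >/dev/null; python3 -c "
from h import *
intray()"
python3 -m crank '[{"ax":0,"ay":0,"az":0,"x":0,"y":0,"z":0,"jaw":0},{"ax":0,"ay":0,"az":0,"x":0,"y":0,"z":0,"jaw":0},{"ax":0,"ay":0,"az":0,"x":0,"y":0,"z":0,"jaw":0},{"ax":0,"ay":0,"az":0,"x":0,"y":0,"z":0,"jaw":0},{"ax":0,"ay":0,"az":0,"x":0,"y":0,"z":0,"jaw":0},{"ax":0,"ay":0,"az":0,"x":0,"y":0,"z":0,"jaw":0}]' 60 >/dev/null; python3 -c "
from h import *
intray()"
```

```text
t 30.48 tray xy mm [-98.1  22.4] z 37.6 F tray [-0.3  0.1] -0.7 gap 0.498 grip 0.0
t 30.98 tray xy mm [-98.7  23. ] z 36.8 F tray [-1.4 -1.4] 7.4 gap 0.123 grip 59.8
```

```bash

python3 -m crank '[{"ax":0,"ay":0,"az":0,"x":0.2,"y":0.04,"z":-0.1,"jaw":0},{"ax":0,"ay":0,"az":0,"x":0.6,"y":0.1,"z":-0.1,"jaw":0},{"ax":0,"ay":0,"az":0,"x":1,"y":0.18,"z":-0.1,"jaw":0},{"ax":0,"ay":0,"az":0,"x":1.4,"y":0.25,"z":-0.1,"jaw":0},{"ax":0,"ay":0,"az":0,"x":1.8,"y":0.32,"z":-0.1,"jaw":0},{"ax":0,"ay":0,"az":0,"x":2.2,"y":0.39,"z":-0.1,"jaw":0},{"ax":0,"ay":0,"az":0,"x":2.5,"y":0.44,"z":-0.1,"jaw":0},{"ax":0,"ay":0,"az":0,"x":2.5,"y":0.44,"z":-0.1,"jaw":0},{"ax":0,"ay":0,"az":0,"x":2.5,"y":0.44,"z":-0.1,"jaw":0}]' >/dev/null; python3 -c "
from h import *
intray()"
python3 -m crank '[{"ax":0,"ay":0,"az":0,"x":0.2,"y":0.04,"z":0,"jaw":0},{"ax":0,"ay":0,"az":0,"x":0.4,"y":0.07,"z":0,"jaw":0},{"ax":0,"ay":0,"az":0,"x":0.6,"y":0.1,"z":0,"jaw":0},{"ax":0,"ay":0,"az":0,"x":0.6,"y":0.1,"z":0,"jaw":0},{"ax":0,"ay":0,"az":0,"x":0.6,"y":0.1,"z":0,"jaw":0}]' >/dev/null; python3 -c "
from h import *
intray()"
```

```text
t 31.73 tray xy mm [-75.  19.] z 36.8 F tray [-6.7 -3.7] 9.3 gap 0.122 grip 60.4
t 32.15 tray xy mm [-72.5  18.8] z 36.7 F tray [-21.   -1.7] 23.6 gap 0.12 grip 62.3
```

```bash

python3 -m crank '[{"ax":0,"ay":0,"az":0,"x":0.1,"y":0.02,"z":-0.1,"jaw":0},{"ax":0,"ay":0,"az":0,"x":0.2,"y":0.04,"z":-0.2,"jaw":0},{"ax":0,"ay":0,"az":0,"x":0.3,"y":0.05,"z":-0.3,"jaw":0},{"ax":0,"ay":0,"az":0,"x":0.3,"y":0.05,"z":-0.3,"jaw":0},{"ax":0,"ay":0,"az":0,"x":0.3,"y":0.05,"z":-0.3,"jaw":0}]' >/dev/null; python3 -c "
from h import *
intray()"
```

```text
t 32.57 tray xy mm [-72.4  18.8] z 36.8 F tray [-21.8  -7.4] 7.6 gap 0.13 grip 59.9
```

```bash

python3 -m crank '[{"ax":0,"ay":0,"az":0,"x":-0.15,"y":-0.02,"z":0,"jaw":0},{"ax":0,"ay":0,"az":0,"x":-0.3,"y":-0.05,"z":0,"jaw":0},{"ax":0,"ay":0,"az":0,"x":-0.3,"y":-0.05,"z":0,"jaw":0.5},{"ax":0,"ay":0,"az":0,"x":-0.3,"y":-0.05,"z":0,"jaw":0.5},{"ax":0,"ay":0,"az":0,"x":-0.3,"y":-0.05,"z":0,"jaw":0.5},{"ax":0,"ay":0,"az":0,"x":-0.3,"y":-0.05,"z":0,"jaw":0.5},{"ax":0,"ay":0,"az":0,"x":-0.3,"y":-0.05,"z":-4,"jaw":0.5},{"ax":0,"ay":0,"az":0,"x":-0.3,"y":-0.05,"z":-8,"jaw":0.5},{"ax":0,"ay":0,"az":0,"x":-0.3,"y":-0.05,"z":-12,"jaw":0.5}]' >/dev/null; python3 -m crank '[{"ax":0,"ay":0,"az":0,"x":-8,"y":24,"z":-4,"jaw":0.5},{"ax":0,"ay":0,"az":0,"x":-8,"y":24,"z":-4,"jaw":0.5},{"ax":0,"ay":0,"az":0,"x":-8,"y":24,"z":-4,"jaw":0.5},{"ax":0,"ay":0,"az":0,"x":-8,"y":24,"z":-4,"jaw":0.5},{"ax":0,"ay":0,"az":0,"x":-8,"y":24,"z":-4,"jaw":0.5},{"ax":0,"ay":0,"az":0,"x":-8,"y":24,"z":-4,"jaw":0.5},{"ax":0,"ay":0,"az":0,"x":-8,"y":24,"z":-4,"jaw":0.5},{"ax":0,"ay":0,"az":0,"x":-8,"y":24,"z":-4,"jaw":0.5}]' >/dev/null; python3 -c "
from h import *
intray()
s=snapshot('top');P=cloud(s).reshape(-1,3);np.savez('top2.npz',**s)
c,n=np.cos(np.radians(YAW)),np.sin(np.radians(YAW)); L=(P[:,:2]-O)@np.array([[c,-n],[n,c]]); z=P[:,2]
for nm,a in (('handle',(27,0)),('tab',(-75,18)),('b0',(103,19)),('b1',(81,-19)),('b2',(59,19))):
    k=(np.hypot(*(L*1e3-a).T)<20)&(z>.052); print(nm,(L[k].mean(0)*1e3).round(1),k.sum(),(L[k].min(0)*1e3).round(),(L[k].max(0)*1e3).round(),z[k].max().round(3))
cv2.imwrite('pics/p3.png',cv2.resize(s['pixels'][128:248,225:305],(400,600),interpolation=2))"
```

```text
t 33.98 tray xy mm [-149.5 -224.3] z 200.0 F tray [-0.7  1. ] 0.2 gap 0.5 grip 0.0
handle [23.1  1.6] 35 [14. -5.] [34.  7.] 0.078
tab [-76.9  19.2] 24 [-85.  13.] [-68.  25.] 0.067
b0 [101.4  20.5] 23 [94. 14.] [108.  27.] 0.069
b1 [ 78.9 -18.9] 24 [ 73. -27.] [ 89. -12.] 0.07
b2 [57.3 21.1] 24 [51. 14.] [63. 29.] 0.07
```

View pics/p3.png

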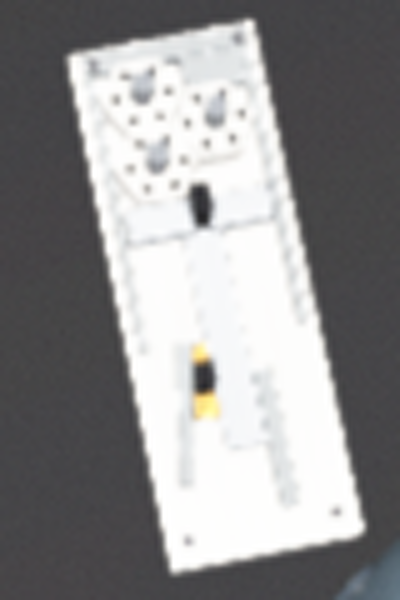

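The picture shows the wedge tab forward at (204,378). The handle may have slipped back slightly, from (202,203) to (202,205). I'll check that with subpixel registration between the two pictures.

```bash
python3 - <<'E'
from h import *
a=[dict(np.load(f"top{i}.npz"))["pixels"].astype(np.float32).mean(2) for i in(1,2)]
b=np.mean([snapshot("top")["pixels"].astype(np.float32).mean(2) for _ in range(4)],0)
for nm,(u0,u1,v0,v1) in dict(handle=(258,273,160,178),jawback=(268,282,165,180),shankend=(267,280,207,224),blocks=(245,277,138,164),ctrl=(283,297,222,240)).items():
    w=cv2.createHanningWindow((u1-u0,v1-v0),cv2.CV_32F)
    for q in(a[1],b):
        M=np.eye(2,3,dtype=np.float32)
        try:
            cc,M=cv2.findTransformECC(a[0][v0:v1,u0:u1],q[v0:v1,u0:u1],M,cv2.MOTION_TRANSLATION,(3,100,1e-5),None,1)
            print(nm,"px shift",M[:,2].round(2),"mm",(M[:,2]*2.95).round(1),round(cc,4))
        except cv2.error: print(nm,"fail")
E
```

```text
handle px shift [0.04 0.45] mm [0.1 1.3] 0.8725
handle px shift [0.05 0.44] mm [0.1 1.3] 0.8724
jawback fail
jawback fail
shankend fail
shankend fail
blocks px shift [0.02 0.01] mm [0.1 0. ] 0.9953
blocks px shift [0.02 0.01] mm [0.1 0. ] 0.9955
ctrl px shift [0.09 0.52] mm [0.3 1.5] 0.8641
ctrl px shift [0.07 0.51] mm [0.2 1.5] 0.8643
```

The bar slipped back about 1.3 mm, probably dragged when I let go of the gripped tab. I'll re-push it from behind with shut fingers, which leaves nothing to drag on release, then seat the wedge again the same way.

```bash
python3 -c "
from h import *
go(T(-.012,.001,.1),11.8)"; 
python3 -m crank '[{"ax":0,"ay":0,"az":0,"x":13.7,"y":-22.5,"z":0,"jaw":0},{"ax":0,"ay":0,"az":0,"x":13.7,"y":-22.5,"z":0,"jaw":0},{"ax":0,"ay":0,"az":0,"x":13.7,"y":-22.5,"z":0,"jaw":0},{"ax":0,"ay":0,"az":0,"x":13.7,"y":-22.5,"z":0,"jaw":0},{"ax":0,"ay":0,"az":0,"x":13.7,"y":-22.5,"z":8,"jaw":0},{"ax":0,"ay":0,"az":0,"x":13.7,"y":-22.5,"z":10,"jaw":0},{"ax":0,"ay":0,"az":0,"x":13.7,"y":-22.5,"z":10,"jaw":0},{"ax":0,"ay":0,"az":0,"x":13.7,"y":-22.5,"z":10,"jaw":0},{"ax":0,"ay":0,"az":0,"x":13.7,"y":-22.5,"z":10,"jaw":0},{"ax":0,"ay":0,"az":0,"x":13.7,"y":-22.5,"z":10,"jaw":0},{"ax":0,"ay":0,"az":0,"x":13.7,"y":-22.5,"z":10,"jaw":0}]' >/dev/null; python3 -c "
from h import *
intray(); go(T(-.012,.001,.045),11.8)"
```

```text
shift [ 13.67 -22.02   9.89] az 0.1 j6 37.1
t 35.15 tray xy mm [-11.1   2.4] z 101.0 F tray [ 0.5 -0.5] 0.0 gap -0.0 grip 0.0
shift [-0.1   0.13  5.6 ] az 0.0 j6 63.3
```

```bash

python3 -m crank '[{"ax":0,"ay":0,"az":0,"x":-0.1,"y":0.13,"z":3,"jaw":0},{"ax":0,"ay":0,"az":0,"x":-0.1,"y":0.13,"z":5.6,"jaw":0},{"ax":0,"ay":0,"az":0,"x":-0.1,"y":0.13,"z":5.6,"jaw":0},{"ax":0,"ay":0,"az":0,"x":-0.1,"y":0.13,"z":5.6,"jaw":0},{"ax":0,"ay":0,"az":0,"x":-0.1,"y":0.13,"z":5.6,"jaw":0},{"ax":0,"ay":0,"az":0,"x":0.3,"y":0.13,"z":5.6,"jaw":0},{"ax":0,"ay":0,"az":0,"x":0.7,"y":0.13,"z":5.6,"jaw":0},{"ax":0,"ay":0,"az":0,"x":1.1,"y":0.13,"z":5.6,"jaw":0},{"ax":0,"ay":0,"az":0,"x":1.4,"y":0.13,"z":5.6,"jaw":0},{"ax":0,"ay":0,"az":0,"x":1.4,"y":0.13,"z":5.6,"jaw":0}]' >/dev/null; python3 -c "
from h import *
intray()"
python3 -m crank '[{"ax":0,"ay":0,"az":0,"x":0.15,"y":0,"z":0,"jaw":0},{"ax":0,"ay":0,"az":0,"x":0.3,"y":0,"z":0,"jaw":0},{"ax":0,"ay":0,"az":0,"x":0.3,"y":0,"z":0,"jaw":0},{"ax":0,"ay":0,"az":0,"x":0.3,"y":0,"z":0,"jaw":0}]' >/dev/null; python3 -c "
from h import *
intray()"
```

```text
t 35.98 tray xy mm [2.1 2. ] z 43.8 F tray [-2.4 -1. ] 2.8 gap -0.0 grip 1.7
t 36.32 tray xy mm [2.9 2.1] z 43.4 F tray [-13.2  -1. ] 8.7 gap -0.001 grip 6.3
```

```bash

python3 -m crank '[{"ax":0,"ay":0,"az":0,"x":0.15,"y":0,"z":0,"jaw":0},{"ax":0,"ay":0,"az":0,"x":0.3,"y":0,"z":0,"jaw":0},{"ax":0,"ay":0,"az":0,"x":0.3,"y":0,"z":0,"jaw":0},{"ax":0,"ay":0,"az":0,"x":0.3,"y":0,"z":0,"jaw":0}]' >/dev/null; python3 -c "
from h import *
intray()"
python3 -m crank '[{"ax":0,"ay":0,"az":0,"x":0.1,"y":0,"z":-0.1,"jaw":0},{"ax":0,"ay":0,"az":0,"x":0.2,"y":0,"z":-0.1,"jaw":0},{"ax":0,"ay":0,"az":0,"x":0.2,"y":0,"z":-0.1,"jaw":0},{"ax":0,"ay":0,"az":0,"x":0.2,"y":0,"z":-0.1,"jaw":0}]' >/dev/null; python3 -c "
from h import *
intray()"
```

```text
t 36.65 tray xy mm [3.  2.2] z 43.3 F tray [-25.5  -0.7] 19.5 gap -0.001 grip 12.6
t 36.98 tray xy mm [3.  2.2] z 43.4 F tray [-29.7  -3. ] 17.8 gap 0.004 grip 15.2
```

```bash

python3 -m crank '[{"ax":0,"ay":0,"az":0,"x":-0.5,"y":0,"z":0,"jaw":0},{"ax":0,"ay":0,"az":0,"x":-1.5,"y":0,"z":0,"jaw":0},{"ax":0,"ay":0,"az":0,"x":-1.5,"y":0,"z":-4,"jaw":0},{"ax":0,"ay":0,"az":0,"x":-1.5,"y":0,"z":-8,"jaw":0},{"ax":0,"ay":0,"az":0,"x":-14,"y":24,"z":-14,"jaw":0},{"ax":0,"ay":0,"az":0,"x":-14,"y":24,"z":-14,"jaw":0},{"ax":0,"ay":0,"az":0,"x":-14,"y":24,"z":-14,"jaw":0},{"ax":0,"ay":0,"az":0,"x":-14,"y":24,"z":-14,"jaw":0},{"ax":0,"ay":0,"az":0,"x":-14,"y":24,"z":-14,"jaw":0},{"ax":0,"ay":0,"az":0,"x":-14,"y":24,"z":-14,"jaw":0},{"ax":0,"ay":0,"az":0,"x":-14,"y":24,"z":-14,"jaw":0},{"ax":0,"ay":0,"az":0,"x":-14,"y":24,"z":-14,"jaw":0}]' >/dev/null; python3 - <<'E'
from h import *
intray()
f=lambda i:dict(np.load(f"top{i}.npz"))["pixels"].astype(np.float32).mean(2)
S=[snapshot("top") for _ in range(3)]
q=np.mean([s["pixels"].astype(np.float32).mean(2) for s in S],0); np.savez("top3.npz",**S[0])
for n,I in(("before",f(1)),("wedged",f(2)),("now",q)):
    for nm,(u0,u1,v0,v1) in dict(handle=(258,273,160,178),tab=(258,274,190,225)).items():
        w=np.clip(150-I[v0:v1,u0:u1],0,None); v,u=np.mgrid[v0:v1,u0:u1]; print(n,nm,((w*u).sum()/w.sum()).round(2),((w*v).sum()/w.sum()).round(2))
    print(" jaw rear column",I[168:180,275].round().astype(int), "shank end",I[210:222,272].round().astype(int))
s=dict(np.load("top3.npz"));cv2.imwrite('pics/jaw.png',cv2.resize(np.clip((q[150:182,245:285]-100)*1.6,0,255).astype(np.uint8),(640,512),interpolation=2))
E
```

```text
t 37.98 tray xy mm [-131.6 -243.7] z 186.5 F tray [ 0.2 -0.5] 0.3 gap 0.002 grip 0.0
before handle 264.65 167.98
before tab 265.56 211.46
 jaw rear column [248 249 250 233 228 249 253 253 253 253 253 253] shank end [247 248 248 248 248 247 246 246 252 253 253 253]
wedged handle 264.71 168.51
wedged tab 265.37 203.2
 jaw rear column [248 249 249 236 218 243 252 253 253 253 253 253] shank end [247 248 248 248 248 247 246 232 248 253 253 254]
now handle 264.69 168.48
now tab 265.35 203.12
 jaw rear column [248 249 248 235 217 244 252 253 253 253 253 253] shank end [248 248 248 248 248 248 247 231 248 253 253 254]
```

View pics/jaw.png

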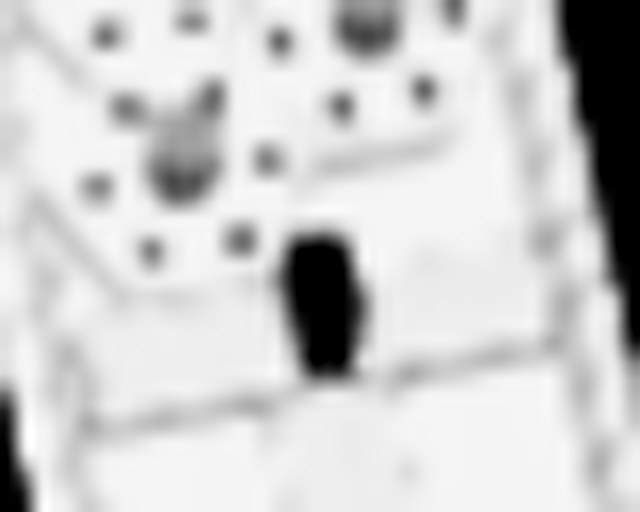

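The measurements confirm the bar sits about 1.4 mm back, with a faint line between jaw and block near (150,295). It is now jammed there and holds at 30 N. I'll back the wedge off, re-push the bar and re-jam.

```bash
python3 -c "
from h import *
go(T(-.0725,.0187,.11),11.8)"; 
python3 -m crank '[{"ax":0,"ay":0,"az":0,"x":5.8,"y":-26.3,"z":0,"jaw":0.5},{"ax":0,"ay":0,"az":0,"x":5.8,"y":-26.3,"z":0,"jaw":0.5},{"ax":0,"ay":0,"az":0,"x":5.8,"y":-26.3,"z":0,"jaw":0.5},{"ax":0,"ay":0,"az":0,"x":5.8,"y":-26.3,"z":0,"jaw":0.5},{"ax":0,"ay":0,"az":0,"x":5.8,"y":-26.3,"z":7.6,"jaw":0.5},{"ax":0,"ay":0,"az":0,"x":5.8,"y":-26.3,"z":7.6,"jaw":0.5},{"ax":0,"ay":0,"az":0,"x":5.8,"y":-26.3,"z":7.6,"jaw":0.5},{"ax":0,"ay":0,"az":0,"x":5.8,"y":-26.3,"z":7.6,"jaw":0.5},{"ax":0,"ay":0,"az":0,"x":5.8,"y":-26.3,"z":7.6,"jaw":0.5},{"ax":0,"ay":0,"az":0,"x":5.8,"y":-26.3,"z":7.6,"jaw":0.5},{"ax":0,"ay":0,"az":0,"x":5.8,"y":-26.3,"z":7.6,"jaw":0.5}]' >/dev/null; python3 -c "
from h import *
intray(); go(T(-.0725,.0187,.037),11.8)"
```

```text
shift [  5.7  -25.63   7.42] az -0.0 j6 37.7
t 39.05 tray xy mm [-71.   24.7] z 109.2 F tray [0.1 0.2] 0.1 gap 0.5 grip 0.0
shift [-0.16  0.59  7.22] az 0.0 j6 62.4
```

```bash

python3 -m crank '[{"ax":0,"ay":0,"az":0,"x":-0.15,"y":0.6,"z":0,"jaw":0.5},{"ax":0,"ay":0,"az":0,"x":-0.15,"y":0.6,"z":4,"jaw":0.5},{"ax":0,"ay":0,"az":0,"x":-0.15,"y":0.6,"z":7.1,"jaw":0.5},{"ax":0,"ay":0,"az":0,"x":-0.15,"y":0.6,"z":7.1,"jaw":0.5},{"ax":0,"ay":0,"az":0,"x":-0.15,"y":0.6,"z":7.1,"jaw":0.5},{"ax":0,"ay":0,"az":0,"x":-0.15,"y":0.6,"z":7.1,"jaw":0.5},{"ax":0,"ay":0,"az":0,"x":-0.15,"y":0.6,"z":7.1,"jaw":0},{"ax":0,"ay":0,"az":0,"x":-0.15,"y":0.6,"z":7.1,"jaw":0},{"ax":0,"ay":0,"az":0,"x":-0.15,"y":0.6,"z":7.1,"jaw":0},{"ax":0,"ay":0,"az":0,"x":-0.15,"y":0.6,"z":7.1,"jaw":0},{"ax":0,"ay":0,"az":0,"x":-0.15,"y":0.6,"z":7.1,"jaw":0}]' 60 >/dev/null; python3 -c "
from h import *
intray()"
python3 -m crank '[{"ax":0,"ay":0,"az":0,"x":-0.2,"y":-0.03,"z":0,"jaw":0},{"ax":0,"ay":0,"az":0,"x":-0.4,"y":-0.07,"z":0,"jaw":0},{"ax":0,"ay":0,"az":0,"x":-0.6,"y":-0.1,"z":0,"jaw":0},{"ax":0,"ay":0,"az":0,"x":-0.8,"y":-0.14,"z":0,"jaw":0},{"ax":0,"ay":0,"az":0,"x":-0.8,"y":-0.14,"z":0,"jaw":0}]' >/dev/null; python3 -c "
from h import *
intray()"
```

```text
t 39.97 tray xy mm [-72.   18.8] z 39.3 F tray [-1.1  1.3] 7.0 gap 0.12 grip 59.0
t 40.38 tray xy mm [-79.6  19.9] z 39.3 F tray [1.1 0.6] 8.4 gap 0.124 grip 59.5
```

```bash

python3 -m crank '[{"ax":0,"ay":0,"az":0,"x":0,"y":0,"z":0,"jaw":0.5},{"ax":0,"ay":0,"az":0,"x":0,"y":0,"z":0,"jaw":0.5},{"ax":0,"ay":0,"az":0,"x":0,"y":0,"z":0,"jaw":0.5},{"ax":0,"ay":0,"az":0,"x":0,"y":0,"z":0,"jaw":0.5},{"ax":0,"ay":0,"az":0,"x":0,"y":0,"z":-3.5,"jaw":0.5},{"ax":0,"ay":0,"az":0,"x":0,"y":0,"z":-6.5,"jaw":0.5},{"ax":0,"ay":0,"az":0,"x":6.2,"y":2,"z":-6.5,"jaw":0},{"ax":0,"ay":0,"az":0,"x":6.2,"y":2,"z":-6.5,"jaw":0},{"ax":0,"ay":0,"az":0,"x":6.2,"y":2,"z":-6.5,"jaw":0},{"ax":0,"ay":0,"az":0,"x":6.2,"y":2,"z":-6.5,"jaw":0},{"ax":0,"ay":0,"az":0,"x":6.2,"y":2,"z":-6.5,"jaw":0},{"ax":0,"ay":0,"az":0,"x":6.2,"y":2,"z":-6.5,"jaw":0}]' >/dev/null; python3 -c "
from h import *
intray(); go(T(-.015,.001,.044),11.8)"
```

```text
t 41.38 tray xy mm [-20.9   1.3] z 101.1 F tray [-0.1 -0.2] 0.0 gap 0.001 grip 0.0
shift [0.6  0.04 5.7 ] az -0.0 j6 62.7
```

```bash

python3 -m crank '[{"ax":0,"ay":0,"az":0,"x":0.3,"y":0,"z":3,"jaw":0},{"ax":0,"ay":0,"az":0,"x":0.3,"y":0,"z":5.7,"jaw":0},{"ax":0,"ay":0,"az":0,"x":0.3,"y":0,"z":5.7,"jaw":0},{"ax":0,"ay":0,"az":0,"x":0.3,"y":0,"z":5.7,"jaw":0},{"ax":0,"ay":0,"az":0,"x":0.3,"y":0,"z":5.7,"jaw":0},{"ax":0,"ay":0,"az":0,"x":0.7,"y":0,"z":5.7,"jaw":0},{"ax":0,"ay":0,"az":0,"x":1.2,"y":0,"z":5.7,"jaw":0},{"ax":0,"ay":0,"az":0,"x":1.7,"y":0,"z":5.7,"jaw":0},{"ax":0,"ay":0,"az":0,"x":2.1,"y":0,"z":5.7,"jaw":0},{"ax":0,"ay":0,"az":0,"x":2.4,"y":0,"z":5.7,"jaw":0},{"ax":0,"ay":0,"az":0,"x":2.4,"y":0,"z":5.7,"jaw":0},{"ax":0,"ay":0,"az":0,"x":2.4,"y":0,"z":5.7,"jaw":0}]' >/dev/null; python3 -c "
from h import *
intray()"
python3 -m crank '[{"ax":0,"ay":0,"az":0,"x":0.15,"y":0,"z":0,"jaw":0},{"ax":0,"ay":0,"az":0,"x":0.3,"y":0,"z":0,"jaw":0},{"ax":0,"ay":0,"az":0,"x":0.45,"y":0,"z":0,"jaw":0},{"ax":0,"ay":0,"az":0,"x":0.45,"y":0,"z":0,"jaw":0},{"ax":0,"ay":0,"az":0,"x":0.45,"y":0,"z":0,"jaw":0}]' >/dev/null; python3 -c "
from h import *
intray()"
```

```text
t 42.38 tray xy mm [3.  0.5] z 45.4 F tray [-10.8  -0.5] 7.3 gap -0.001 grip 5.1
t 42.80 tray xy mm [3.1 0.6] z 45.3 F tray [-28.8  -2. ] 23.4 gap 0.001 grip 14.8
```

```bash

python3 -m crank '[{"ax":0,"ay":0,"az":0,"x":-0.5,"y":0,"z":0,"jaw":0},{"ax":0,"ay":0,"az":0,"x":-1.5,"y":0,"z":0,"jaw":0},{"ax":0,"ay":0,"az":0,"x":-1.5,"y":0,"z":-4,"jaw":0},{"ax":0,"ay":0,"az":0,"x":-1.5,"y":0,"z":-8,"jaw":0},{"ax":0,"ay":0,"az":0,"x":-14,"y":24,"z":-14,"jaw":0},{"ax":0,"ay":0,"az":0,"x":-14,"y":24,"z":-14,"jaw":0},{"ax":0,"ay":0,"az":0,"x":-14,"y":24,"z":-14,"jaw":0},{"ax":0,"ay":0,"az":0,"x":-14,"y":24,"z":-14,"jaw":0},{"ax":0,"ay":0,"az":0,"x":-14,"y":24,"z":-14,"jaw":0},{"ax":0,"ay":0,"az":0,"x":-14,"y":24,"z":-14,"jaw":0},{"ax":0,"ay":0,"az":0,"x":-14,"y":24,"z":-14,"jaw":0},{"ax":0,"ay":0,"az":0,"x":-14,"y":24,"z":-14,"jaw":0}]' >/dev/null; python3 - <<'E'
from h import *
intray()
f=lambda i:dict(np.load(f"top{i}.npz"))["pixels"].astype(np.float32).mean(2)
S=[snapshot("top") for _ in range(3)]
q=np.mean([s["pixels"].astype(np.float32).mean(2) for s in S],0); np.savez("top4.npz",**S[0])
for n,I in(("before",f(1)),("wedged",f(3)),("now",q)):
    for nm,(u0,u1,v0,v1) in dict(handle=(258,273,160,178),tab=(258,274,190,225),s0=(248,257,141,150),s1=(263,272,145,154),s2=(251,260,154,164)).items():
        w=np.clip((150 if nm in("handle","tab") else 215)-I[v0:v1,u0:u1],0,None); v,u=np.mgrid[v0:v1,u0:u1]; print(n,nm,((w*u).sum()/w.sum()).round(2),((w*v).sum()/w.sum()).round(2))
    print(" jaw rear",I[169:176,275].round().astype(int), "shank end",I[214:222,272].round().astype(int))
E
```

```text
t 43.80 tray xy mm [-132.6 -245.4] z 187.5 F tray [-0.2 -0.4] 0.9 gap -0.004 grip 0.0
before handle 264.65 167.98
before tab 265.56 211.46
before s0 252.51 145.58
before s1 267.42 150.13
before s2 255.61 159.19
 jaw rear [249 250 233 228 249 253 253] shank end [248 247 246 246 252 253 253 253]
wedged handle 264.7 168.48
wedged tab 265.35 203.11
wedged s0 252.58 145.55
wedged s1 267.41 150.15
wedged s2 255.69 159.21
 jaw rear [248 249 235 217 244 252 253] shank end [248 248 247 232 248 253 253 254]
now handle 264.65 167.99
now tab 265.38 205.63
now s0 252.49 145.63
now s1 267.42 150.15
now s2 255.69 159.23
 jaw rear [249 250 234 227 249 253 253] shank end [248 248 246 246 252 253 253 254]
```

Unwedged and pushed up, the bar is exactly where it was snug before, so it was wedging with a gripped tab that pulled it back. This time I'll push the tab from behind with shut fingers and retreat cleanly.

```bash
python3 -c "
from h import *
go(T(-.115,.0205,.1),11.8)"; 
python3 -m crank '[{"ax":0,"ay":0,"az":0,"x":1.7,"y":-26.9,"z":0,"jaw":0},{"ax":0,"ay":0,"az":0,"x":1.7,"y":-26.9,"z":0,"jaw":0},{"ax":0,"ay":0,"az":0,"x":1.7,"y":-26.9,"z":0,"jaw":0},{"ax":0,"ay":0,"az":0,"x":1.7,"y":-26.9,"z":0,"jaw":0},{"ax":0,"ay":0,"az":0,"x":1.7,"y":-26.9,"z":8.7,"jaw":0},{"ax":0,"ay":0,"az":0,"x":1.7,"y":-26.9,"z":8.7,"jaw":0},{"ax":0,"ay":0,"az":0,"x":1.7,"y":-26.9,"z":8.7,"jaw":0},{"ax":0,"ay":0,"az":0,"x":1.7,"y":-26.9,"z":8.7,"jaw":0},{"ax":0,"ay":0,"az":0,"x":1.7,"y":-26.9,"z":8.7,"jaw":0},{"ax":0,"ay":0,"az":0,"x":1.7,"y":-26.9,"z":8.7,"jaw":0},{"ax":0,"ay":0,"az":0,"x":1.7,"y":-26.9,"z":8.7,"jaw":0}]' >/dev/null; python3 -c "
from h import *
intray(); go(T(-.115,.0205,.038),11.8)"
```

```text
shift [  1.55 -25.97   8.52] az -0.0 j6 37.5
t 44.87 tray xy mm [-112.6   28.6] z 99.5 F tray [-0.5  0.4] -0.7 gap -0.002 grip 0.0
shift [-0.26  0.8   6.15] az 0.0 j6 60.6
```

```bash

python3 -m crank '[{"ax":0,"ay":0,"az":0,"x":-0.25,"y":0.8,"z":2,"jaw":0},{"ax":0,"ay":0,"az":0,"x":-0.25,"y":0.8,"z":6.1,"jaw":0},{"ax":0,"ay":0,"az":0,"x":-0.25,"y":0.8,"z":6.1,"jaw":0},{"ax":0,"ay":0,"az":0,"x":-0.25,"y":0.8,"z":6.1,"jaw":0},{"ax":0,"ay":0,"az":0,"x":-0.25,"y":0.8,"z":6.1,"jaw":0},{"ax":0,"ay":0,"az":0,"x":0.2,"y":0.88,"z":6.1,"jaw":0},{"ax":0,"ay":0,"az":0,"x":0.6,"y":0.95,"z":6.1,"jaw":0},{"ax":0,"ay":0,"az":0,"x":1,"y":1.02,"z":6.1,"jaw":0},{"ax":0,"ay":0,"az":0,"x":1.4,"y":1.09,"z":6.1,"jaw":0},{"ax":0,"ay":0,"az":0,"x":1.4,"y":1.09,"z":6.1,"jaw":0},{"ax":0,"ay":0,"az":0,"x":1.4,"y":1.09,"z":6.1,"jaw":0}]' >/dev/null; python3 -c "
from h import *
intray()"
python3 -m crank '[{"ax":0,"ay":0,"az":0,"x":0.2,"y":0.04,"z":0,"jaw":0},{"ax":0,"ay":0,"az":0,"x":0.4,"y":0.07,"z":0,"jaw":0},{"ax":0,"ay":0,"az":0,"x":0.4,"y":0.07,"z":0,"jaw":0}]' >/dev/null; python3 -c "
from h import *
intray()"
```

```text
t 45.78 tray xy mm [-99.1  18.6] z 37.7 F tray [ 0.7 -1. ] -0.1 gap 0.002 grip 0.0
t 46.03 tray xy mm [-98.1  18.6] z 36.8 F tray [-11.5   1.1] 8.9 gap -0.001 grip 5.4
```

```bash

python3 -m crank '[{"ax":0,"ay":0,"az":0,"x":0.1,"y":0.02,"z":-0.1,"jaw":0},{"ax":0,"ay":0,"az":0,"x":0.2,"y":0.04,"z":-0.1,"jaw":0},{"ax":0,"ay":0,"az":0,"x":0.2,"y":0.04,"z":-0.1,"jaw":0}]' >/dev/null; python3 -c "
from h import *
intray()
s=snapshot('scene'); p=proj(s,T(-.08,.02,.03)); u,v=p.astype(int); print(u,v); cv2.imwrite('pics/sc.png',cv2.resize(s['pixels'][v-50:v+50,u-60:u+60],(720,600),interpolation=2))"
```

```text
t 46.28 tray xy mm [-97.7  18.6] z 36.9 F tray [-14.5  -0.5] 6.0 gap -0.0 grip 6.9
235 198
```

View pics/sc.png

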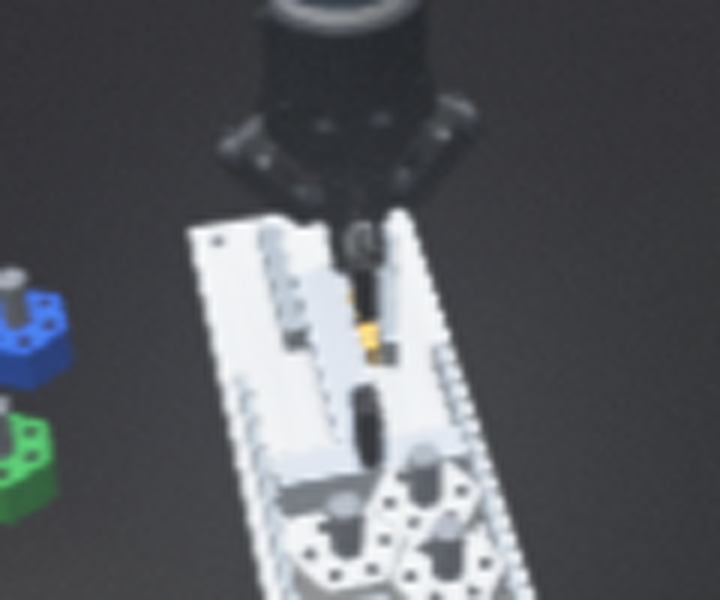

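The scene crop shows the shut fingers at (365,250), right behind the tab at (370,300). The pack is intact. I'll keep pushing.

```bash

python3 -m crank '[{"ax":0,"ay":0,"az":0,"x":0.15,"y":0.03,"z":-0.05,"jaw":0},{"ax":0,"ay":0,"az":0,"x":0.3,"y":0.05,"z":-0.1,"jaw":0},{"ax":0,"ay":0,"az":0,"x":0.3,"y":0.05,"z":-0.1,"jaw":0},{"ax":0,"ay":0,"az":0,"x":0.3,"y":0.05,"z":-0.1,"jaw":0}]' >/dev/null; python3 -c "
from h import *
intray()"
python3 -m crank '[{"ax":0,"ay":0,"az":0,"x":-0.5,"y":0,"z":0,"jaw":0},{"ax":0,"ay":0,"az":0,"x":-1.5,"y":0,"z":0,"jaw":0},{"ax":0,"ay":0,"az":0,"x":-1.5,"y":0,"z":-4,"jaw":0},{"ax":0,"ay":0,"az":0,"x":-1.5,"y":0,"z":-8,"jaw":0},{"ax":0,"ay":0,"az":0,"x":-4,"y":27,"z":-14,"jaw":0},{"ax":0,"ay":0,"az":0,"x":-4,"y":27,"z":-14,"jaw":0},{"ax":0,"ay":0,"az":0,"x":-4,"y":27,"z":-14,"jaw":0},{"ax":0,"ay":0,"az":0,"x":-4,"y":27,"z":-14,"jaw":0},{"ax":0,"ay":0,"az":0,"x":-4,"y":27,"z":-14,"jaw":0},{"ax":0,"ay":0,"az":0,"x":-4,"y":27,"z":-14,"jaw":0},{"ax":0,"ay":0,"az":0,"x":-4,"y":27,"z":-14,"jaw":0},{"ax":0,"ay":0,"az":0,"x":-4,"y":27,"z":-14,"jaw":0}]' >/dev/null
cat > chk.py <<'E'
from h import *
import sys
intray()
f=lambda i:dict(np.load(f"top{i}.npz"))["pixels"].astype(np.float32).mean(2)
S=[snapshot("top") for _ in range(3)]
q=np.mean([s["pixels"].astype(np.float32).mean(2) for s in S],0)
for n,I in(("before",f(1)),("wedged1",f(3)),("unwedged",f(4)),("now",q)):
    for nm,(u0,u1,v0,v1) in dict(handle=(258,273,160,178),tab=(258,274,190,225)).items():
        w=np.clip(150-I[v0:v1,u0:u1],0,None); v,u=np.mgrid[v0:v1,u0:u1]; print(n,nm,((w*u).sum()/w.sum()).round(2),((w*v).sum()/w.sum()).round(2))
    print(" jaw rear",I[169:176,275].round().astype(int), "shank end",I[214:222,272].round().astype(int))
E
python3 chk.py
```

```text
t 46.67 tray xy mm [-96.7  18.6] z 36.9 F tray [-18.3  -1.3] 4.8 gap 0.002 grip 9.2
t 47.67 tray xy mm [-131.5 -259.5] z 181.4 F tray [-0.5 -0.6] -0.1 gap -0.003 grip 0.0
before handle 264.65 167.98
before tab 265.56 211.46
 jaw rear [249 250 233 228 249 253 253] shank end [248 247 246 246 252 253 253 253]
wedged1 handle 264.7 168.48
wedged1 tab 265.35 203.11
 jaw rear [248 249 235 217 244 252 253] shank end [248 248 247 232 248 253 253 254]
unwedged handle 264.65 167.98
unwedged tab 265.38 205.63
 jaw rear [249 250 234 227 249 253 253] shank end [248 248 246 246 252 253 253 254]
now handle 264.63 167.95
now tab 265.37 203.06
 jaw rear [249 250 232 227 249 253 253] shank end [248 248 249 246 251 253 253 254]
```

The bar is snug at its original mark (handle row 167.95 against 167.98). The wedge is at the same travel that held the bar against 30 N, and the arm is clear, so I'll hand in.

```bash
python3 -c "
from h import *
print(finish_job())"
```

```text
the job is handed in; nothing more can be done
None
```

I handed in the job at about 48 s: all three blocks stand in the tray in two staggered rows from the end stop, the bar is snug against them, and the wedge is pushed in with about 18 N. My first wedging pulled the bar back about 1.4 mm, so I backed the wedge off and redid both. I did not re-test the final jam by pushing the bar, but the wedge is as far in as on the first try, when the bar held against 30 N.

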